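# Refit the roller shaft of a bench sample roller

### The arm

A 6-joint arm with a two-finger parallel gripper is mounted at the origin on the work surface. World frame = base frame: x ahead of the robot, y to its left, z up, the work surface at z = 0. Lengths are in m, angles in rad, forces in N, time in s.
With the tool pointing down it reaches from about 0.275 to 0.825 m from the base axis. Payload 4.9 kg.
Tool frame: the origin (TCP) lies midway between the tips of the shut fingers; the grasp point (between the pads) lies 19 mm behind it; z points along the fingers, y is the direction in which the jaws open and shut (so a half turn about z gives the same grasp; the last joint's range is limited). The gripper opens to 85 mm and grips with 20 to 120 N. Pads are 22 mm wide; open, the fingers measure 114 mm over their backs; the gripper's body (76 mm by 85 mm) begins 54 mm behind the grasp point. The pads swing forward as they close: fully open they stand 13 mm farther back than shut.
Start: joints at [1.041, 0.326, -0.193, 1.052, 0, 1.437], TCP at [0.212, 0.507, 0.206] pointing down, gripper open.
Joint ranges: [-2.65, 2.65], [-0.97, 1.79], [-1.3, 1.35], [-1.93, 2.1], [-1.47, 1.37], [-3.14, 3.14]. Speed limits (rad/s): [2.57, 2.57, 3.14, 3.14, 3.14, 3.14].

### API

Orientations are given as a rotation vector (axis times angle).
In Python, from cell import r, grab_frame, job gives the robot as it stands.
- The arm moves only by the tool apply_moves, never from a script. Its argument "rows" is a list that holds one entry, the list of rows, each a list of 5 numbers: the gripper's target within -1 to 1 (fully open at 1, half-way at 0, shut at -1), then the shift along the tool's x, y, z scaled (see below), then the turn about the tool's z scaled (see below). A call has 1 to 20 rows; each row shifts and turns the commanded pose from where the row before left it, along the tool's axes as they then stand; what a row does not reach is not made up. The controller multiplies each number of a shift by 500 mm and each number of a turn by 45 degrees. A row lasts 1/10 s, in which the tool goes at most 50 mm and 8.59 degrees, less where a joint would pass 70% of its speed; a pose out of reach is approached as far as the arm can. A call with a number of a shift or a turn outside -1 to 1 is refused whole. A call with a gripper value outside its range is refused whole. The fingers move at their own pace and stop on an object; "squeeze" is the grip in N (left out, the last holds). Time passes only in rows, so rows that do not move let the fingers close. It gives the time, the measured TCP pose, the force and the opening at its end, in the units of the state.
- r.get_state(): the state, without advancing time (a new reading comes with each control period).
- grab_frame(name): name is "side" or "top" or "wrist"; returns a dict with "pixels" (420x560x3 uint8, red, green, blue), "z_map" (420x560 float32, m along the optical axis (not along the pixel's ray), 0 where there is no reading), "K" (3x3 intrinsics, pixels), "xyz" and "orientation" of the camera in the world. Camera axes: x right, y up, looking along -z (the intrinsics and any distortion apply to the point x, -y, -z); pixel columns grow to the right and rows downward; lengths in m; the calibration is good to about 2 mm. A picture is of the moment at which its call begins.
- job.job_done(): hands the job in, once; it reports no verdict.
The state is a dict: "time": time; "joint_pos": joint angles; "joint_velocities": joint speeds; "tau": joint torques, N m; "eef_pos": TCP position; "tcp_rot": TCP orientation; "ft_force": force on the tool from outside, world axes, zero at the start; "wrist_torque": the same for the moment, N m; "grip_width": opening from 0.0 (shut) to 1.0 (fully open).
Only numpy, scipy, OpenCV 4.12 (cv2) and the standard library are available. Lean on these libraries where they do the work, as an engineer would, in place of code of your own. Each camera call takes 0.05 s, during which the arm holds its last target.

### The job

Take the orange-handled steel shaft from its grey stand and thread it, nose first, through the near bearing plate, the loose blue roller and the far bearing plate of the sample roller, so that the roller hangs on it. Keep pushing gently until you feel the nose press on the sprung stop hidden inside the white drive box, hold it there for about half a second with roughly 10 N (never more than 20 N on the machine), then let go and leave the shaft in place; do not shift the things standing around.

Things in the scene. Friction and masses are not known exactly. Their poses are not given: they have to be found in the camera images.
- shaft_grip (a point): Grip point of the loose shaft, on its axis, in the free part of the orange handle; y points along the shaft to the nose, z up as it lies level, axis 45 mm above the table. The handle is 18 x 18 mm in section, from 25 mm behind this point to 40 mm ahead of it: pinch it from above across its upright sides. The nose lies 180 mm ahead.
- shaft_nose (a point): Centre of the shaft's nose end, 180 mm along +y from shaft_grip; same axes. The last 14 mm of the rod taper to this 4 mm wide end.
- shaft: The whole loose shaft, about 0.1 kg: 65 mm orange handle, then a steel rod 12 mm in diameter and 140 mm long; origin on its axis at the step from handle to rod, 40 mm ahead of shaft_grip; y axis along the shaft to the nose.
- stand: Grey plastic stand of the shaft, fixed, 60 x 140 mm foot; origin on the table, y axis the way the shaft's nose points. The shaft lifts straight up out of two open notches: one under the handle, 23 to 33 mm ahead of shaft_grip, prongs to 46 mm above the table; one under the rod, prongs to 49 mm.
- frame: The sample roller, fixed: base plate 74 mm wide (x), 190 mm long (y), 12 mm thick; origin on the table. The bearing axis runs along its y at x = 0, 95 mm above the table; the shaft goes in along +y. Two aluminium bearing plates, 125 mm tall: near one y -50 to -34 mm, 56 mm wide, far one y 26 to 42 mm, each with a 13.5 mm hole with a small bevel.
- near_hole (a point): Mouth of the near plate's hole (frame x 0, y -50 mm, height 95 mm), axes as the frame; +y is the way in.
- far_hole (a point): Mouth of the far plate's hole (frame x 0, y 26 mm, height 95 mm), axes as the frame.
- drive: White drive box behind the far plate, part of the frame, frame y 42 to 128 mm, 139 mm tall; origin as the frame's. Hidden in it on the bearing axis is a sprung stop (stiff, 8 N per mm, 8 mm travel), the only part of it the shaft can touch. It was set by hand and cannot be seen or read: the nose first meets it somewhere between 45 and 75 mm in frame y.
- roller_center (a point): Centre of the loose blue roller between the plates: 60 mm outside, 52 mm long, bore 20 mm, y along its bore. It lies on a black cradle, bore axis 7 mm below the bearing axis. The tapered nose, level on the bearing axis, enters the bore and lifts the roller about 2 mm (a push of a few N); it then hangs on the shaft.
- roller: The same blue roller, about 0.15 kg; origin at its centre.
- amber: Bystander: amber glass bottle, 60 mm wide, 140 mm tall, origin under it.
- spare: Bystander: spare green roller standing on end, 60 mm wide, 52 mm tall, origin under it.
- jar: Bystander: clear jar with blue lid, 56 mm wide, 70 mm tall, origin under it.
- wrench: Bystander: wrench lying on the table, 150 mm long.
- tray: Bystander: orange open tray, 150 x 100 x 40 mm, origin under it.
- wash: Bystander: blue bottle, 70 mm wide, 200 mm tall, origin under it.
There are look-alikes about, which are no part of the job. Of the things that look like the shaft, the smaller one is meant.

How it is judged:
By the outcome, as a careful person would: the job done as asked, in the order asked, and still so for the second after the job is handed in, with the robot touching nothing.
It also fails if it takes over 48 s, if anything falls off the work surface, if the arm or the gripper's body presses on something with over 40 N, if the wrist force passes 120 N, or if a joint passes its speed limit or range.

## Working session

There is one attempt and no reset: what is moved stays moved. The work goes in short steps, Python scripts to look and compute and a tool call to move; the robot and the scene stay as the last step left them, time stands still between calls to the robot, and variables do not carry over. Pictures are saved under pics/ and viewed, and the job is handed in when it is done.

Besides the shell and the picture viewer there is one more tool, called as name(argument=value, ...), one argument or row to a line, values as JSON. apply_moves: Moves the arm, as the interface text tells. Shifts and turns lie within -1 to 1; 1 stands for 500 mm of shift or 45 degrees of turn. Its arguments: {"type":"object","properties":{"rows":{"type":"array","items":{"type":"array","items":{"type":"array","items":{"type":"number"}}}},"squeeze":{"type":"number"}},"required":["rows"]}

```bash
ls; mkdir -p pics; python3 - <<'E'
from cell import r, grab_frame
import cv2,numpy as np,pickle
print(r.get_state())
D={}
for n in ["side","top","wrist"]:
    f=grab_frame(n); D[n]=f
    cv2.imwrite(f"pics/{n}0.png",f["pixels"][:,:,::-1])
    print(n,f["K"],f["xyz"],f["orientation"],{k for k in f})
pickle.dump(D,open("d0.pkl","wb"))
E
```

```text
pics
{'time': 0.0, 'joint_pos': array([ 1.04081032e+00,  3.26947324e-01, -1.93567220e-01,  1.05195827e+00,
        9.23128963e-06,  1.43661415e+00]), 'joint_velocities': array([-0.00104756, -0.00016834,  0.00088546,  0.00043116, -0.00273383,
        0.00065605]), 'tau': array([-4.21400880e-03, -4.43402767e+01,  2.62434769e+01,  1.54108694e-02,
       -4.18352247e-04, -2.22770444e-05]), 'eef_pos': array([0.21172528, 0.50696701, 0.20480629]), 'tcp_rot': array([-6.17567443e-01, -3.07972726e+00,  2.48438345e-03]), 'ft_force': array([ 0.66181787, -0.15907601, -0.23403075]), 'wrist_torque': array([-0.01100646, -0.02094097,  0.02359213]), 'grip_width': 1.002752433340501}
side [[500.93122035   0.         276.47310003]
 [  0.         500.93122035 216.83386956]
 [  0.           0.           1.        ]] [-0.11607974 -0.87606305  0.91403203] [ 0.88728372 -0.2757631  -0.58735243] {'z_map', 'xyz', 'pixels', 'K', 'orientation'}
top [[416.12959983   0.         273.59750454]
 [  0.         416.12959983 211.46340855]
 [  0.           0.           1.        ]] [0.41072727 0.01489653 1.10717198] [ 0.08107245 -0.10574433 -1.53904337] {'z_map', 'xyz', 'pixels', 'K', 'orientation'}
wrist [[351.87842668   0.         275.99478749]
 [  0.         351.87842668 209.133946  ]
 [  0.           0.           1.        ]] [0.14687634 0.53443133 0.3724477 ] [-0.24799555 -0.1639518   1.16713334] {'z_map', 'xyz', 'pixels', 'K', 'orientation'}
```

View pics/side0.png

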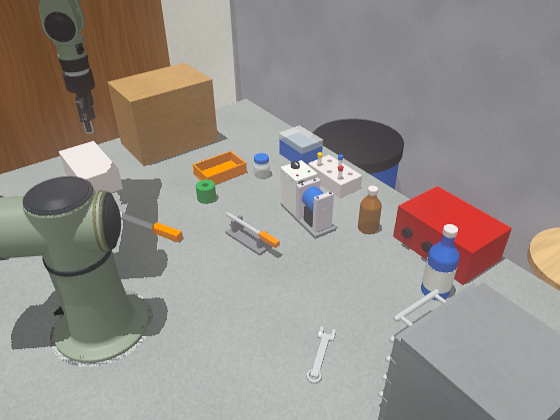

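View pics/top0.png

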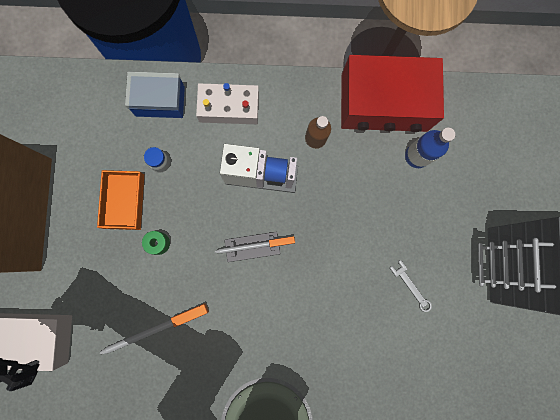

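View pics/wrist0.png

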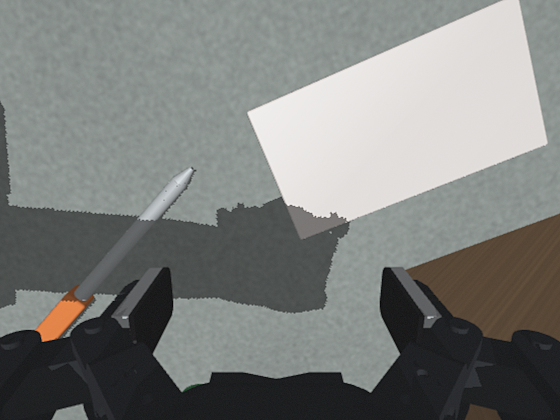

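```bash
cat > h.py <<'E'
import numpy as np,cv2,pickle
from scipy.spatial.transform import Rotation as R
def cloud(f):
    z=f["z_map"];K=f["K"];h,w=z.shape
    u,v=np.meshgrid(np.arange(w),np.arange(h))
    p=np.stack([(u-K[0,2])/K[0,0]*z,-(v-K[1,2])/K[1,1]*z,-z],-1)
    return p@R.from_rotvec(f["orientation"]).as_matrix().T+f["xyz"]
def ray(f,uv):
    K=f["K"];uv=np.atleast_2d(uv).astype(float)
    d=np.c_[(uv[:,0]-K[0,2])/K[0,0],-(uv[:,1]-K[1,2])/K[1,1],-np.ones(len(uv))]
    return d@R.from_rotvec(f["orientation"]).as_matrix().T
def plane(f,uv,z):
    d=ray(f,uv);o=np.array(f["xyz"]);return o+d*((z-o[2])/d[:,2])[:,None]
def proj(f,p):
    q=(np.atleast_2d(p)-f["xyz"])@R.from_rotvec(f["orientation"]).as_matrix()
    K=f["K"];return np.c_[K[0,0]*q[:,0]/-q[:,2]+K[0,2],K[1,1]*-q[:,1]/-q[:,2]+K[1,2]]
E
python3 - <<'E'
from h import *
D=pickle.load(open("d0.pkl","rb"))
for n in ["top","side"]:
    f=D[n];P=cloud(f);hsv=cv2.cvtColor(f["pixels"],cv2.COLOR_RGB2HSV)
    m=cv2.inRange(hsv,(5,150,120),(20,255,255))
    k,l,s,c=cv2.connectedComponentsWithStats(m)
    for i in range(1,k):
        if s[i,4]>40:
            q=P[l==i];rr=cv2.minAreaRect(np.argwhere(l==i)[:,::-1].astype(np.float32))
            print(n,"orange",s[i],c[i].round(1),np.median(q,0).round(4),rr)
    m=cv2.inRange(hsv,(105,120,60),(125,255,255))
    k,l,s,c=cv2.connectedComponentsWithStats(m)
    for i in range(1,k):
        if s[i,4]>40: print(n,"blue",s[i],c[i].round(1),np.median(P[l==i],0).round(4))
    t=P[(P[...,2]<.02)&(P[...,0]>.2)&(P[...,0]<.6)&(abs(P[...,1])<.3)]
    print("table z",np.percentile(t[:,2],[5,50,95]))
    for nm,x0,x1,y0,y1 in [("frame",.42,.68,-.1,.2)]:
        b=(P[...,0]>x0)&(P[...,0]<x1)&(P[...,1]>y0)&(P[...,1]<y1)
        for za,zb in [(.115,.13),(.132,.146)]:
            mm=(b&(P[...,2]>za)&(P[...,2]<zb)).astype(np.uint8)
            k,l,s,c=cv2.connectedComponentsWithStats(mm)
            for i in range(1,k):
                if s[i,4]>25:
                    q=P[l==i];print(n,nm,za,s[i],q.mean(0).round(4),cv2.minAreaRect(q[:,:2].astype(np.float32)))
f=D["top"];im=f["pixels"][100:280,180:380,::-1];cv2.imwrite("pics/topcrop.png",cv2.resize(im,None,fx=4,fy=4,interpolation=cv2.INTER_NEAREST)[:600])
cv2.imwrite("pics/topcrop.png",cv2.resize(im,(660,594),interpolation=cv2.INTER_CUBIC))
f=D["side"];im=f["pixels"][150:270,210:350,::-1];cv2.imwrite("pics/sidecrop.png",cv2.resize(im,(700,600),interpolation=cv2.INTER_CUBIC))
E
```

```text
top orange [  97  170   43   60 1830] [120.5 199.7] [0.5611 0.4054 0.005 ] ((118.10238647460938, 199.26568603515625), (38.976383209228516, 58.99778747558594), 3.945185899734497)
top orange [269 236  26  11 174] [281.5 241.2] [ 0.4624 -0.0221  0.053 ] ((281.53466796875, 241.22540283203125), (6.842574119567871, 25.013408660888672), 81.25383758544922)
top orange [171 304  36  22 337] [189.  314.9] [0.2702 0.206  0.026 ] ((188.67242431640625, 315.0689697265625), (9.585370063781738, 36.10926818847656), 66.80140686035156)
top blue [  87    0  114   62 2991] [159.3  42.1] [ 1.2076  0.4097 -0.3692]
top blue [131  80  53  38 502] [163.2 108.9] [0.7952 0.295  0.031 ]
top blue [418 130  31  30 596] [432.  145.8] [ 0.6961 -0.3743  0.134 ]
top blue [144 147  21  20 308] [153.7 156.7] [0.666  0.3082 0.0692]
top blue [406 149  16  19  53] [410.5 161.4] [ 0.6848 -0.3631  0.0153]
top blue [265 157  23  26 494] [275.6 169.3] [ 0.6337 -0.0014  0.1127]
table z [-0.00413336 -0.00066154  0.00350072]
top frame 0.115 [220 150  46  30 251] [0.6356 0.0463 0.1241] ((0.6458029747009277, 0.0783139169216156), (0.
[... 1376 characters left out ...]
. ] [0.6631 0.3023 0.0708]
side blue [371 164  27  25 305] [387.4 175.9] [ 1.3676  0.3564 -0.2963]
side blue [302 187  21  24 239] [310.4 195.6] [ 0.6191 -0.0009  0.1118]
side blue [428 237  31  35 799] [443.4 255.9] [ 0.6913 -0.4015  0.1334]
side blue [421 284   9  11  43] [424.2 289.9] [ 0.6773 -0.383   0.0157]
table z [-0.00081635  0.00228189  0.00615373]
side frame 0.115 [280 171  54  32 482] [0.6331 0.012  0.1226] ((0.6409359574317932, 0.039827555418014526), (0.07443994283676147, 0.18928280472755432), 0.7272126078605652)
side frame 0.132 [281 161  37  22 413] [0.6396 0.0768 0.1406] ((0.6451774835586548, 0.08344262838363647), (0.08999627828598022, 0.07572966068983078), 83.35124969482422)
```

View pics/topcrop.png

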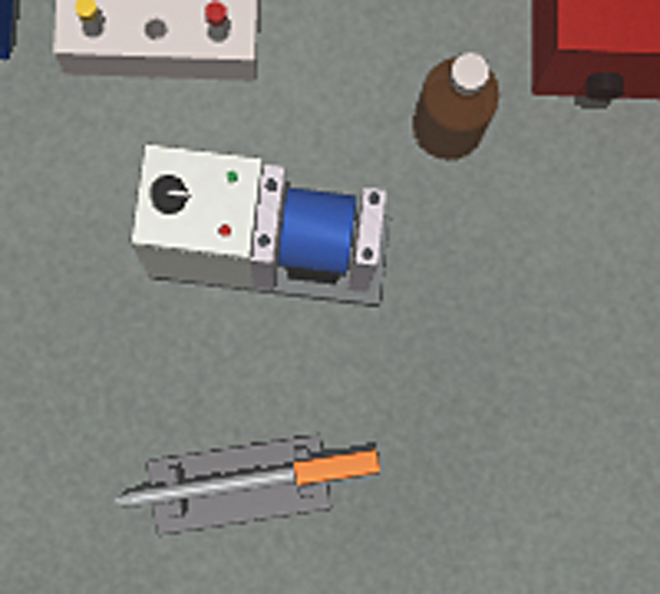

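View pics/sidecrop.png

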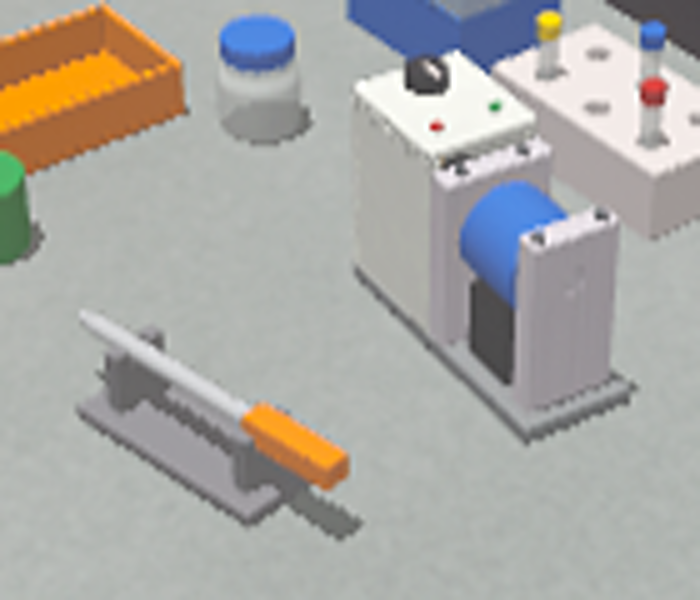

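```bash
cat >> h.py <<'E'
def tool(s):
    return R.from_rotvec(s["tcp_rot"]).as_matrix(),np.array(s["eef_pos"])
def plan(s,target,heading):
    """shift in tool axes (mm) and turn deg (about tool z) to target TCP with tool x heading deg"""
    M,p=tool(s);h=np.degrees(np.arctan2(M[1,0],M[0,0]))
    d=M.T@(np.array(target)-p)*1000
    return "shift mm",d.round(1),"heading",round(h,2),"turn",round((h-heading+180)%360-180,2)
E
python3 - <<'E'
from h import *
from cell import r
f=pickle.load(open("d0.pkl","rb"))["top"]
hsv=cv2.cvtColor(f["pixels"],cv2.COLOR_RGB2HSV)
m=cv2.inRange(hsv,(5,150,120),(20,255,255));m[:230]=0;m[252:]=0;m[:,:262]=0
uv=np.argwhere(m)[:,::-1];H=plane(f,uv,.05)
rc=cv2.minAreaRect(H[:,:2].astype(np.float32));print("handle",rc,H.mean(0))
n=plane(f,[217,250],.047)[0];print("nose",n)
d=n[:2]-np.array(rc[0]);print("dist",np.linalg.norm(d),"ang",np.degrees(np.arctan2(d[1],d[0])))
u=d/np.linalg.norm(d);g=np.array(rc[0])-.0075*u;print("grip",g)
s=r.get_state();M,p=tool(s);print(M.round(4))
a=np.degrees(np.arctan2(u[1],u[0]));print(plan(s,[g[0],g[1],.2],a))
E
```

```text
handle ((0.4624083340167999, -0.022317472845315933), (0.01734154112637043, 0.06353704631328583), 10.433747291564941) [ 0.46235998 -0.02221525  0.05      ]
nose [0.43553965 0.14043612 0.047     ]
dist 0.16495653641197044 ang 99.37430050966033
grip [ 0.46362996 -0.02971731]
[[-9.227e-01  3.855e-01 -7.000e-04]
 [ 3.855e-01  9.227e-01 -1.200e-03]
 [ 2.000e-04 -1.300e-03 -1.000e+00]]
('shift mm', array([-439.3, -398.2,    5.4]), 'heading', np.float64(157.32), 'turn', np.float64(57.95))
```

apply_moves(
  rows=[
    [[1, -0.0676, -0.0613, 0, 0], [1, -0.0676, -0.0613, 0, 0], [1, -0.0676, -0.0613, 0, 0], [1, -0.0676, -0.0613, 0, 0], [1, -0.0676, -0.0613, 0, 0], [1, -0.0676, -0.0613, 0, 0], [1, -0.0676, -0.0613, 0, 0], [1, -0.0676, -0.0613, 0, 0], [1, -0.0676, -0.0613, 0, 0], [1, -0.0676, -0.0613, 0, 0], [1, -0.0676, -0.0613, 0, 0], [1, -0.0676, -0.0613, 0, 0], [1, -0.0676, -0.0613, 0, 0], [1, 0, 0, 0, 0.184], [1, 0, 0, 0, 0.184], [1, 0, 0, 0, 0.184], [1, 0, 0, 0, 0.184], [1, 0, 0, 0, 0.184], [1, 0, 0, 0, 0.184], [1, 0, 0, 0, 0.184]],
  ],
)

```text
time: 2.15
eef_pos: [0.4636, -0.0295, 0.2053]
tcp_rot: [-2.04, -2.389, 0.0]
ft_force: [0.4, -0.2, -0.4]
grip_width: 1.002
```

```bash
python3 - <<'E'
from h import *
from cell import r,grab_frame
s=r.get_state();print(s["time"],s["eef_pos"],s["ft_force"],plan(s,[.4636,-.0297,.2],99.4))
f=grab_frame("wrist");pickle.dump((f,r.get_state()),open("w1.pkl","wb"));cv2.imwrite("pics/w1.png",f["pixels"][:,:,::-1])
print(f["xyz"],f["orientation"])
E
```

```text
2.15 [ 0.46357081 -0.02951946  0.20532942] [ 0.37368413 -0.16129488 -0.39086162] ('shift mm', array([-0.2,  0. ,  5.3]), 'heading', np.float64(99.01), 'turn', np.float64(-0.39))
[0.45291611 0.04030248 0.37290633] [-0.28045792 -0.02035355  0.1566998 ]
```

View pics/w1.png

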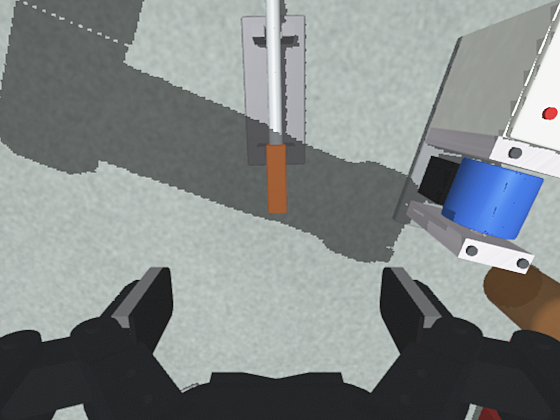

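```bash
python3 - <<'E'
from h import *
f,s=pickle.load(open("w1.pkl","rb"))
px=f["pixels"];hsv=cv2.cvtColor(px,cv2.COLOR_RGB2HSV)
M,p=tool(s)
m=cv2.inRange(hsv,(5,150,60),(20,255,255));m[:,:240]=0;m[:,310:]=0;m[230:]=0
ys=np.where(m.sum(1)>255*8)[0];print("handle rows",ys.min(),ys.max())
c=[];
for v in range(ys.min()+2,ys.max()-1):
    x=np.where(m[v])[0];c.append([(x.min()+x.max())/2,v,x.max()-x.min()+1])
c=np.array(c)
print(c[::12])
W=plane(f,c[:,:2],.054);T=(W-p)@M*1000
k=np.polyfit(T[:,0],T[:,1],1);print("in tool frame: y=",k, "x range",T[[0,-1],0])
q=plane(f,[[276,213],[276,144]],.054);print(q, (q-p)@M*1000)
# rod: rows 20..120, by depth
P=cloud(f);rod=[]
for v in range(4,120,4):
    z=P[v,250:305,2];g=np.where((z>.035)&(z<.06))[0]
    gray=px[v,250:305].max(1).astype(int)
    if len(g): rod.append([250+(g.min()+g.max())/2,v,len(g)])
rod=np.array(rod);print(rod[::5])
W=plane(f,rod[:,:2],.047);T=(W-p)@M*1000
k=np.polyfit(T[:,0],T[:,1],1);print("rod y=",k,np.std(T[:,1]-np.polyval(k,T[:,0])),np.degrees(np.arctan(k[0])))
E
```

```text
handle rows 145 212
[[275.5 147.   18. ]
 [276.  159.   19. ]
 [276.  171.   19. ]
 [276.  183.   19. ]
 [276.5 195.   18. ]
 [276.5 207.   18. ]]
in tool frame: y= [-0.02370792  0.29147936] x range [ 36.61440367 -22.27307085]
[[ 0.46738844 -0.05442145  0.054     ]
 [ 0.45727052  0.00929075  0.054     ]] [[-2.52336785e+01  3.76033010e-02  1.51334543e+02]
 [ 3.92764788e+01 -1.97171290e-01  1.51348188e+02]]
[[271.5   4.   14. ]
 [272.   24.   41. ]
 [272.5  44.   14. ]
 [273.   64.   12. ]
 [273.5  84.   14. ]
 [274.  104.   13. ]]
rod y= [-0.02813835 -0.05147106] 0.15435866533657647 -1.6117834481606823
```

apply_moves(
  rows=[
    [[0, 0, 0, 0, -0.0333], [0, 0, 0, 0.08, 0], [0, 0, 0, 0.08, 0], [0, 0, 0, 0.08, 0], [0, 0, 0, 0.07, 0], [0, 0, 0, 0.05, 0], [0, 0, 0, 0, 0], [0, 0, 0, 0, 0]],
  ],
  squeeze=40,
)

```text
time: 3.0
eef_pos: [0.4637, -0.0295, 0.0258]
tcp_rot: [-1.998, -2.423, 0.001]
ft_force: [0.6, -0.1, 0.3]
grip_width: 0.499
```

```bash
python3 - <<'E'
from h import *
from cell import r,grab_frame
s=r.get_state();print(s["time"],s["eef_pos"],s["ft_force"],s["grip_width"],plan(s,[.4636,-.0297,.025],100.5))
f=grab_frame("wrist");pickle.dump((f,r.get_state()),open("w2.pkl","wb"));cv2.imwrite("pics/w2.png",f["pixels"][:,:,::-1])
E
```

```text
3.0 [ 0.46372369 -0.02950841  0.02576764] [ 0.56241715 -0.08317782  0.33351995] 0.4989515172339735 ('shift mm', array([-0.2, -0.2,  0.8]), 'heading', np.float64(100.98), 'turn', np.float64(0.48))
```

View pics/w2.png

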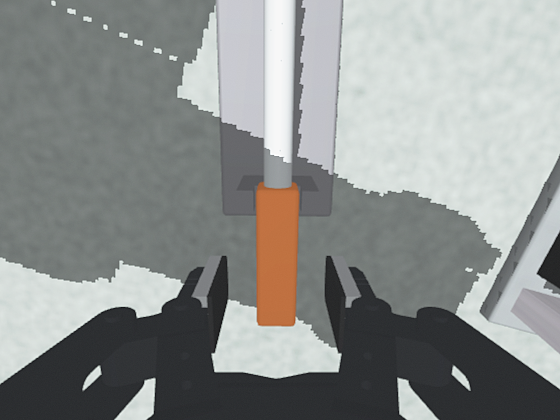

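apply_moves(
  rows=[
    [[0, 0, 0, 0, 0.011], [-1, 0, 0, 0, 0], [-1, 0, 0, 0, 0], [-1, 0, 0, 0, 0], [-1, 0, 0, 0, 0], [-1, 0, 0, 0, 0]],
  ],
  squeeze=40,
)

```text
time: 3.65
eef_pos: [0.4646, -0.0301, 0.0261]
tcp_rot: [2.011, 2.412, 0.0]
ft_force: [0.6, -2.5, 3.7]
grip_width: 0.177
```

```bash
python3 - <<'E'
from h import *
from cell import r,grab_frame
s=r.get_state();print(s["time"],s["eef_pos"],s["ft_force"],s["grip_width"],plan(s,[.4636,-.0297,.1],100.5))
f=grab_frame("wrist");pickle.dump((f,r.get_state()),open("w3.pkl","wb"));cv2.imwrite("pics/w3.png",f["pixels"][:,:,::-1])
E
```

```text
3.65 [ 0.46459059 -0.03005625  0.02605291] [ 0.64746535 -2.50961868  3.71688018] 0.1769159445169643 ('shift mm', array([  0.4,  -0.8, -73.9]), 'heading', np.float64(100.36), 'turn', np.float64(-0.14))
```

View pics/w3.png

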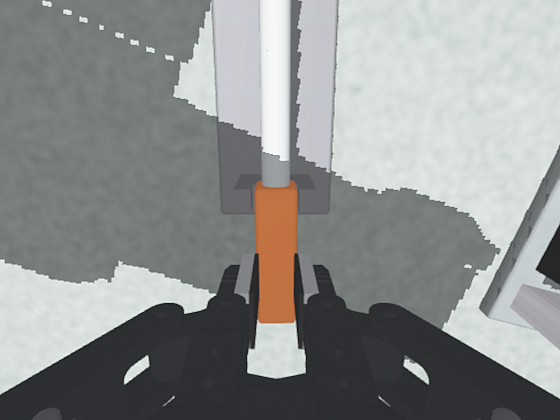

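apply_moves(
  rows=[
    [[-1, 0, 0, -0.02, 0], [-1, 0, 0, -0.04, 0], [-1, 0, 0, -0.08, 0], [-1, 0, 0, -0.09, 0], [-1, 0, 0, -0.08, 0], [-1, 0, 0, -0.04, 0], [-1, 0, 0, 0, 0]],
  ],
)

```text
time: 4.4
eef_pos: [0.4654, -0.0296, 0.2037]
tcp_rot: [2.009, 2.41, 0.004]
ft_force: [0.5, 0.1, -1.8]
grip_width: 0.177
```

```bash
python3 - <<'E'
from h import *
from cell import r,grab_frame
s=r.get_state();print(s["time"],s["eef_pos"],s["ft_force"],s["wrist_torque"],s["grip_width"])
M,p=tool(s)
for n in ["side","top","wrist"]:
    f=grab_frame(n);pickle.dump((f,r.get_state()),open(f"l_{n}.pkl","wb"));cv2.imwrite(f"pics/l_{n}.png",f["pixels"][:,:,::-1])
f=pickle.load(open("d0.pkl","rb"))["top"];print("amber",plane(f,[318,130],.1),plane(f,[322,121],.14))
for fn in ["w1","l_wrist"]:
    f,s=pickle.load(open(fn+".pkl","rb"));P=cloud(f)
    b=(P[...,0]>.55)&(P[...,0]<.70)&(P[...,1]>-.1)&(P[...,1]<.2)&(P[...,2]>.118)&(P[...,2]<.131)
    k,l,st,c=cv2.connectedComponentsWithStats(b.astype(np.uint8))
    for i in range(1,k):
        if st[i,4]>100:
            q=P[l==i];print(fn,st[i],q.mean(0).round(4),cv2.minAreaRect(q[:,:2].astype(np.float32)))
    im=f["pixels"].copy()
E
```

```text
4.4 [ 0.46542423 -0.0295863   0.20366455] [ 0.49651219  0.09974485 -1.78983179] [-0.08804385 -0.02438213 -0.03506424] 0.17718441502824603
amber [[ 0.74037387 -0.10441201  0.1       ]] [[ 0.74997244 -0.10896636  0.14      ]]
w1 [ 484    0   76  178 3552] [0.6203 0.0627 0.1245] ((0.6159194111824036, 0.0685279443860054), (0.04943079128861427, 0.11640731990337372), 23.400495529174805)
w1 [ 453  236   81   38 1626] [ 0.6334 -0.0405  0.1239] ((0.634978175163269, -0.041342154145240784), (0.016677960753440857, 0.057220350950956345), 84.62895965576172)
l_wrist [ 489    9   71  176 3403] [0.6189 0.0612 0.1244] ((0.6141834259033203, 0.07011372596025467), (0.04582598805427551, 0.11348605901002884), 21.565359115600586)
l_wrist [ 455  243   81   40 1668] [ 0.6331 -0.0405  0.1239] ((0.6349384784698486, -0.041345588862895966), (0.01659260503947735, 0.05743489786982536), 84.43289947509766)
```

View pics/l_wrist.png

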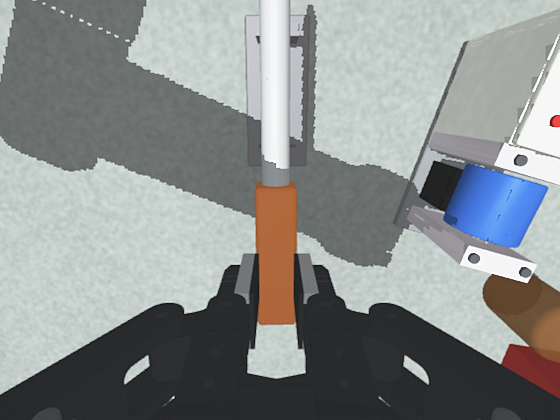

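View pics/l_side.png

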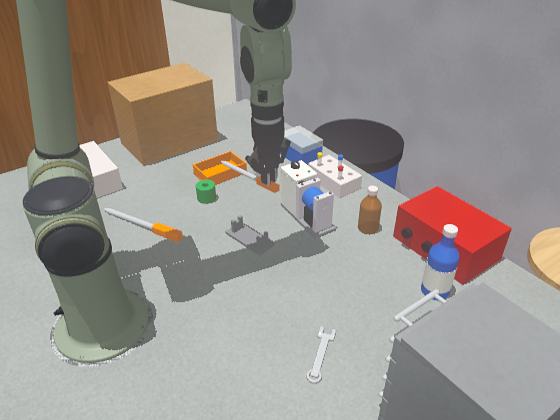

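apply_moves(
  rows=[
    [[-1, -0.0458, 0.0578, 0, 0], [-1, -0.0458, 0.0578, 0, 0], [-1, -0.0458, 0.0578, 0, 0], [-1, -0.0458, 0.0578, 0, 0], [-1, -0.0458, 0.0578, 0, 0], [-1, 0, 0, 0, 0.116], [-1, 0, 0, 0, 0.116], [-1, 0, 0, 0, 0.116], [-1, 0, 0, 0, 0], [-1, 0, 0, 0, 0]],
  ],
)

```text
time: 5.55
eef_pos: [0.6256, -0.1158, 0.1987]
tcp_rot: [-2.318, -2.117, 0.002]
ft_force: [-0.4, -1.0, -1.1]
grip_width: 0.175
```

```bash
python3 - <<'E'
from h import *
from cell import r,grab_frame
s=r.get_state();print(s["time"],s["eef_pos"],s["ft_force"],plan(s,[.628,-.116,.205],84.7),s["joint_velocities"])
f=grab_frame("wrist");pickle.dump((f,s),open("w4.pkl","wb"));cv2.imwrite("pics/w4.png",f["pixels"][:,:,::-1])
for n in ["side","top"]:
    f=grab_frame(n);pickle.dump((f,s),open(f"w4_{n}.pkl","wb"));cv2.imwrite(f"pics/w4_{n}.png",f["pixels"][:,:,::-1])
E
```

```text
5.55 [ 0.62561339 -0.11583534  0.19872879] [-0.35946242 -1.04384932 -1.07329063] ('shift mm', array([ 0.1,  2.4, -6.3]), 'heading', np.float64(84.82), 'turn', np.float64(0.12)) [-0.0003968  -0.01217665  0.00918665  0.00276853 -0.00067046  0.00381915]
```

View pics/w4.png

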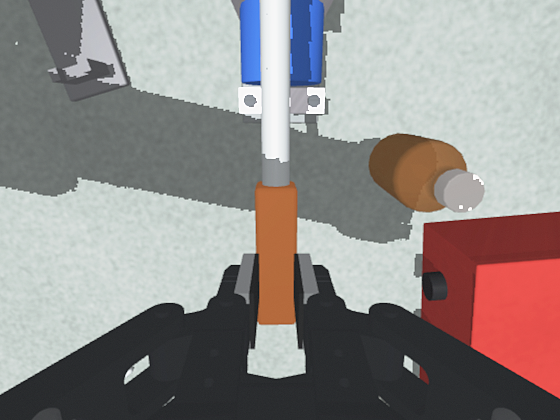

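View pics/w4_top.png

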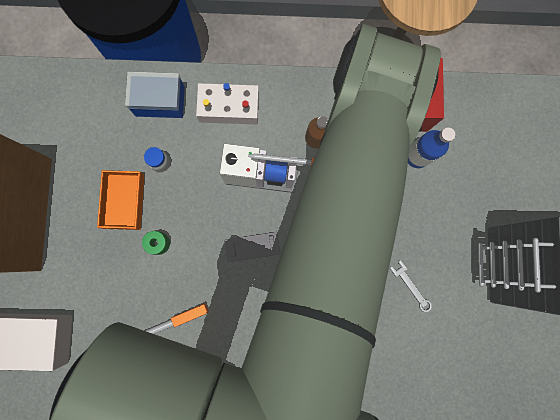

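```bash
cat > meas.py <<'E'
from h import *
import sys
def plates(f,s,rows,zt=.125,c0=200,c1=360):
    M,p=tool(s);P=cloud(f)
    m=((abs(P[...,2]-zt)<.004)).astype(np.uint8);m[:,:c0]=0;m[:,c1:]=0;m[:rows[0]]=0;m[rows[1]:]=0
    o=[]
    for v in range(*rows):
        x=np.where(m[v])[0]
        if len(x)>20:o.append([v,x.min(),x.max()])
    o=np.array(o);a=plane(f,np.c_[o[:,1]-.5,o[:,0]],zt);b=plane(f,np.c_[o[:,2]+.5,o[:,0]],zt)
    ta=(a-p)@M*1000;tb=(b-p)@M*1000
    return o,ta,tb
E
python3 - <<'E'
from meas import *
f,s=pickle.load(open("w4.pkl","rb"))
o,a,b=plates(f,s,(60,125))
for i in range(0,len(o),3):print(o[i],a[i,:2].round(1),b[i,:2].round(1),((a+b)/2)[i,:2].round(2),(b-a)[i,1].round(1))
# handle/rod lateral
px=f["pixels"];P=cloud(f);M,p=tool(s)
for v in [20,60,100,140]:
    z=P[v,240:310,2];g=np.where((z>.19))[0]+240;w=plane(f,[[(g.min()+g.max())/2,v]],.219);print(v,g.min(),g.max(),((w-p)@M*1000).round(2),P[v,(g.min()+g.max())//2])
hs=cv2.cvtColor(px,cv2.COLOR_RGB2HSV);m=cv2.inRange(hs,(5,150,60),(20,255,255))
for v in [190,215,240]:
    g=np.where(m[v,230:320])[0]+230;w=plane(f,[[(g.min()+g.max())/2,v]],.228);print(v,g.min(),g.max(),((w-p)@M*1000).round(2),P[v,276])
E
```

```text
[ 88 238 323] [ 82.8 -25.1] [82.8 30.8] [82.84  2.87] 55.8
[ 91 238 323] [ 81.  -25.1] [81.  30.9] [80.99  2.87] 56.0
[ 94 239 323] [ 79.1 -24.5] [79.1 30.9] [79.13  3.21] 55.4
[ 97 239 323] [ 77.3 -24.6] [77.3 31. ] [77.27  3.21] 55.6
[100 239 323] [ 75.4 -24.6] [75.4 31.1] [75.39  3.22] 55.7
[103 239 323] [ 73.5 -24.7] [73.5 31.1] [73.51  3.23] 55.8
[106 239 323] [ 71.6 -24.7] [71.6 31.2] [71.62  3.24] 55.9
[109 239 323] [ 69.7 -24.8] [69.7 31.3] [69.72  3.24] 56.1
[112 239 322] [ 67.8 -24.8] [67.8 30.7] [67.81  2.92] 55.5
20 259 289 [[102.42  -0.65 -20.19]] [ 0.63427266 -0.01389516  0.21944514]
60 260 289 [[ 88.42  -0.48 -20.2 ]] [ 0.63299062 -0.0278409   0.21985944]
100 261 289 [[ 73.58  -0.3  -20.22]] [ 0.63203832 -0.04259135  0.22104191]
140 261 295 [[ 57.82   0.93 -20.23]] [ 0.63182732 -0.05831505  0.21945423]
190 256 296 [[ 38.77   0.12 -29.24]] [ 0.62921738 -0.07822437  0.22379939]
215 256 296 [[ 28.24   0.12 -29.25]] [ 0.62825992 -0.08882264  0.2244854 ]
240 256 295 [[ 17.27  -0.09 -29.26]] [ 0.62727474 -0.0997314   0.22526356]
```

```bash
python3 - <<'E'
from meas import *
for n in ["w3","l_wrist","w4"]:
    f,s=pickle.load(open(n+".pkl","rb"));M,p=tool(s);P=cloud(f);T=(P-p)@M*1000
    print(n,"tool z",M[:,2].round(4),"camrel",((f["xyz"]-p)@M*1000).round(1))
    o=[]
    for v in range(6,306,12):
        c=T[v,270:281];o.append((v,np.median(c[:,0]).round(1),np.median(c[:,2]).round(2)))
    o=np.array(o)
    print(o[:, 1:].T)
    h=(o[:,0]>195)&(o[:,0]<300);rd=(o[:,0]<150)
    for nm,k in (("handle",h),("rod",rd)):print(nm,np.polyfit(o[k,1],o[k,2],1),np.polyval(np.polyfit(o[k,1],o[k,2],1),[20,100]))
    # lateral by brightness edges
    for v in [10,30,50,70,90,110,130,145]:
        row=cv2.GaussianBlur(f["pixels"],(1,5),0)[v,245:310].astype(int).sum(1);g=np.diff(row)
        print(v,g.argmax()+245,g.argmin()+245,end=" | ")
    print()
E
```

```text
w3 tool z [ 0.0013 -0.001  -1.    ] camrel [  70.7    0.3 -167.6]
[[105.7  101.8   97.9   93.9   89.8   85.7   81.4   77.1   72.7   68.2
   63.7   59.    54.2   49.3   44.4   39.3   35.    29.7   24.4   19.
   13.5    7.9    2.1   -3.6  -10.  ]
 [-26.1  -25.78 -26.01 -25.67 -25.79 -25.36 -25.69 -25.51 -25.08 -25.15
  -25.06 -24.81 -24.42 -24.42 -24.54 -24.23 -27.46 -26.99 -26.9  -26.75
  -26.76 -26.76 -26.53 -26.8  -25.91]]
handle [-2.24491462e-02 -2.64678890e+01] [-26.9168719  -28.71280359]
rod [ -0.02491227 -23.43124635] [-23.92949179 -25.92247353]
10 299 290 | 30 300 290 | 50 296 290 | 70 297 289 | 90 297 289 | 110 298 289 | 130 298 289 | 145 295 289 | 
l_wrist tool z [-2.4e-03  9.0e-04 -1.0e+00] camrel [  70.6    0.6 -168.3]
[[106.7  102.9   98.8   94.5   90.3   86.    81.6   77.1   72.6   68.
   63.3   58.5   53.7   48.8   43.8   38.6   34.3   29.1   23.9   18.5
   13.     7.6    1.7   -4.1   -9.9 ]
 [-21.75 -21.01 -21.02 -21.66 -21.25 -21.54 -21.83 -21.86 -21.92 -22.55
  -22.43 -22.41 -22.56 -22.96 -23.03 -22.89 -26.25 -26.45 -26.66 -26.71
  -26.69 -27.29 -26.8  -27.06 -27.22]]
[... 199 characters left out ...]
247 301 | 130 260 301 | 145 260 289 | 
w4 tool z [-0.003  0.001 -1.   ] camrel [  70.7    0.3 -167.6]
[[107.1  102.9   99.    94.7   90.5   86.2   81.8   77.3   72.8   68.2
   63.5   58.8   54.    49.    44.    38.8   34.5   29.3   24.    18.7
   13.3    7.7    2.    -3.8   -9.5 ]
 [-20.36 -20.96 -20.26 -21.12 -21.02 -20.82 -20.96 -21.67 -20.9  -21.37
  -21.63 -21.76 -22.35 -22.   -22.47 -21.72 -25.62 -25.62 -25.63 -25.82
  -26.23 -26.22 -26.27 -26.32 -26.81]]
handle [ 2.58819419e-02 -2.63941646e+01] [-25.87652579 -23.80597044]
rod [  0.02411992 -23.08478811] [-22.60238968 -20.67279596]
10 308 290 | 30 260 292 | 50 308 289 | 70 259 292 | 90 306 288 | 110 308 261 | 130 260 306 | 145 261 288 |
```

apply_moves(
  rows=[
    [[-1, 0.06, 0, 0, 0], [-1, 0.06, 0, 0, 0], [-1, 0, 0, 0, 0], [-1, 0, 0, 0, 0]],
  ],
  squeeze=100,
)

```text
time: 6.1
eef_pos: [0.6321, -0.0559, 0.2006]
tcp_rot: [2.319, 2.118, -0.0]
ft_force: [0.1, -0.4, -1.6]
grip_width: 0.128
```

```bash
cat >> meas.py <<'E'
def pitch(f,s):
    M,p=tool(s);T=(cloud(f)-p)@M*1000;o=[]
    for v in range(4,306,4):
        c=T[v,270:281];o.append((v,np.median(c[:,0]),np.median(c[:,2])))
    o=np.array(o);out=[]
    for k in ((o[:,0]>195)&(o[:,0]<300),o[:,0]<150):
        out.append(np.polyfit(o[k,1],o[k,2],1))
    return np.array(out).round(4)
E
python3 - <<'E'
from meas import *
from cell import r,grab_frame
s=r.get_state();print(s["time"],s["eef_pos"],s["ft_force"],s["grip_width"],s["joint_velocities"].round(3))
f=grab_frame("wrist");pickle.dump((f,s),open("w5.pkl","wb"));cv2.imwrite("pics/w5.png",f["pixels"][:,:,::-1])
print(pitch(f,s));print(pitch(*pickle.load(open("w3.pkl","rb"))));print(pitch(*pickle.load(open("w4.pkl","rb"))))
g=grab_frame("side");pickle.dump((g,s),open("w5_side.pkl","wb"));cv2.imwrite("pics/w5_side.png",cv2.resize(g["pixels"][90:250,200:400,::-1],(800,640))[:600])
E
```

```text
6.1 [ 0.63212834 -0.05593091  0.2006478 ] [ 0.14162353 -0.39742589 -1.62649566] 0.12825458366891082 [-0.026  0.002  0.002 -0.    -0.002  0.002]
[[ 2.52000e-02 -2.60396e+01]
 [ 2.60000e-02 -2.29079e+01]]
[[-2.45000e-02 -2.64246e+01]
 [-2.97000e-02 -2.32343e+01]]
[[ 2.56000e-02 -2.63020e+01]
 [ 2.52000e-02 -2.32125e+01]]
```

View pics/w5.png

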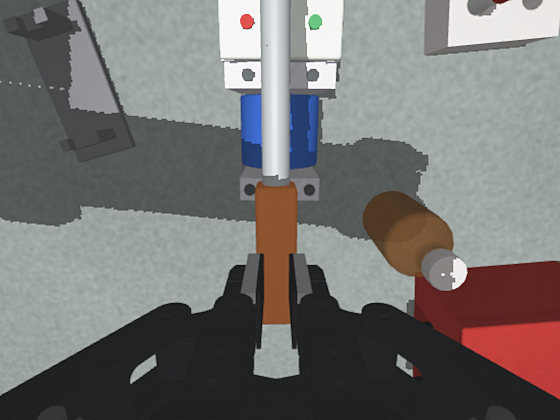

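View pics/w5_side.png

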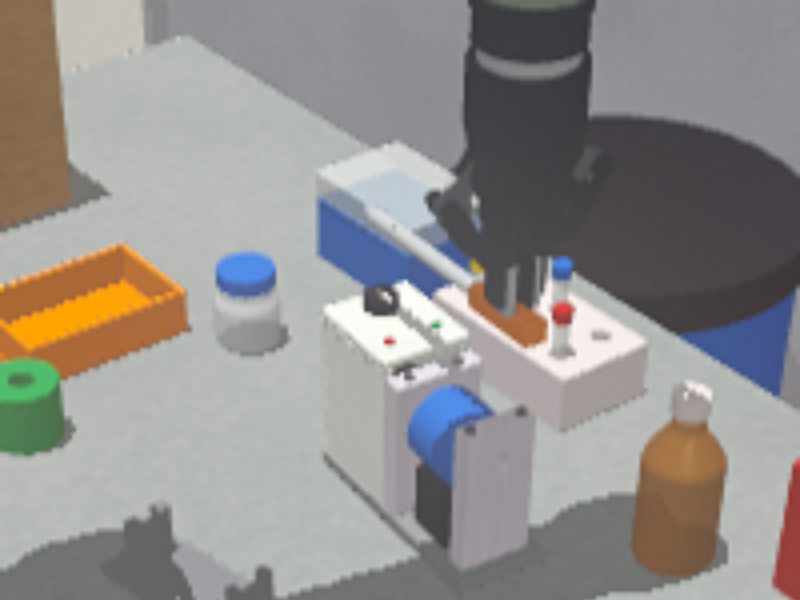

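```bash
python3 - <<'E'
from meas import *
from cell import r,grab_frame
f,s=pickle.load(open("w5_side.pkl","rb"));M,p=tool(s)
def onplane(uv,ty=0):
    d=ray(f,[uv])[0];o=f["xyz"];n=M[:,1];t=(n@(p-o)+ty/1000)/(n@d);w=o+t*d;return ((w-p)@M*1000).round(1),w.round(4)
im=cv2.resize(f["pixels"][135:185,285:345,::-1],(720,600),interpolation=cv2.INTER_CUBIC);cv2.imwrite("pics/w5_s2.png",im)
for uv in [(292,143),(318,161.5)]:print(uv,onplane(uv))
# predicted nose pixel for pitch 0 and 2.9deg
for th in (0,.025,.05):
    q=np.array([[180*np.cos(th),0,-19+180*np.sin(th)],[40,0,-19+40*th],[-25,0,-19-25*th]])/1000
    print(th,proj(f,q@M.T+p).round(1))
f,s=pickle.load(open("w5.pkl","rb"))
for rows,zt,nm in (((155,210),.125,"near"),((55,95),.125,"far"),((0,62),.139,"box")):
    try:
        o,a,b=plates(f,s,rows,zt)
        c=(a+b)/2;w=(b-a)[:,1]
        k=abs(w-np.median(w))<1.2
        print(nm,o[0],o[-1],"x",c[k,0].min().round(1),c[k,0].max().round(1),"y",c[k,1].mean().round(2),c[k,1].std().round(2),"w",w[k].mean().round(2),k.sum())
    except Exception as e: print(nm,e)
E
```

```text
(292, 143) (array([174.6,  -0. , -12.2]), array([0.6479, 0.118 , 0.2128]))
(318, 161.5) (array([ 45.1,   0. , -18. ]), array([ 0.6362, -0.011 ,  0.2186]))
0 [[291.  140.1]
 [319.1 162. ]
 [333.6 173.3]]
0.025 [[291.  141.5]
 [319.1 162.4]
 [333.6 173.1]]
0.05 [[291.  142.9]
 [319.1 162.7]
 [333.6 172.9]]
near [178 239 318] [200 240 317] x 7.2 23.2 y 1.79 0.14 w 55.78 23
far [ 62 223 337] [ 88 225 334] x 82.9 98.1 y 2.11 0.15 w 71.84 26
box [  0 217 343] [ 59 222 338] x 99.4 130.4 y 2.22 0.13 w 73.11 59
```

View pics/w5_s2.png

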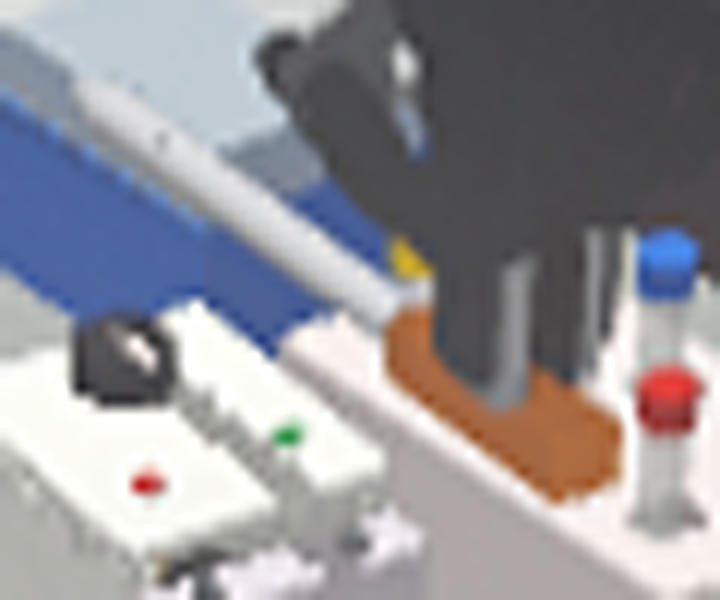

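```bash
python3 - <<'E'
from meas import *
f,s=pickle.load(open("w5.pkl","rb"));M,p=tool(s)
near=p+M@np.array([.0152,.00179,0]);far=p+M@np.array([.0905,.00211,0]);box=p+M@np.array([.115,.00222,0])
f4,s4=pickle.load(open("w4.pkl","rb"));M4,p4=tool(s4);n4=p4+M4@np.array([.0753,.0031,0]);print("near w4",n4,"near w5",near,"far",far,"heads",[np.degrees(np.arctan2(m[1,0],m[0,0])).round(2) for m in (M,M4)])
d=box-near;print("frame head",np.degrees(np.arctan2(d[1],d[0])))
# rod lateral
P=cloud(f);T=(P-p)@M*1000
for v in range(6,150,12):
    g=np.where(T[v,240:312,2]<-10)[0]+240
    w=plane(f,[[(g.min()+g.max())/2,v]],P[v,275,2]-.004);print(v,g.min(),g.max(),((w-p)@M*1000)[0,:2].round(2),end=" | ")
t=pickle.load(open("d0.pkl","rb"))["top"];P=cloud(t);b=(P[...,1]<-.1)&(P[...,1]>-.45)&(P[...,2]>.03)&(P[...,0]>.55)
q=P[b];hsv=cv2.cvtColor(t["pixels"],cv2.COLOR_RGB2HSV)[b]
red=q[((hsv[:,0]<4)|(hsv[:,0]>176))&(hsv[:,1]>150)];print("\nred min",red.min(0),red.max(0))
E
```

```text
near w4 [ 0.63550209 -0.04112315  0.19877534] near w5 [ 0.6352845  -0.04095484  0.20064005] far [0.64240735 0.03400819 0.20060071] heads [np.float64(84.82), np.float64(84.82)]
frame head 84.56877917738205
6 259 289 [108.29  -0.69] | 18 259 311 [103.83   3.56] | 30 260 289 [99.83 -0.5 ] | 42 260 289 [95.35 -0.5 ] | 54 260 289 [91.09 -0.51] | 66 260 289 [86.67 -0.51] | 78 260 289 [82.16 -0.52] | 90 243 289 [77.52 -3.96] | 102 261 289 [72.87 -0.32] | 114 261 289 [68.13 -0.32] | 126 261 288 [63.35 -0.53] | 138 261 306 [58.3   3.26] | 
red min [ 0.77796317 -0.41874613  0.03006788] [ 0.94031921 -0.17760022  0.11499373]
```

apply_moves(
  rows=[
    [[-1, -0.0772, 0, 0, 0], [-1, -0.0772, 0, 0, 0], [-1, -0.0772, 0, 0, 0], [-1, -0.0772, 0, 0, 0], [-1, -0.0772, 0.002, 0, 0], [-1, 0, 0, 0, 0.0144], [-1, 0, 0, 0.0774, 0], [-1, 0, 0, 0.0774, 0], [-1, 0, 0, 0.0774, 0], [-1, 0, 0, 0, 0], [-1, 0, 0, 0, 0], [-1, 0, 0, 0, 0]],
  ],
)

```text
time: 7.4
eef_pos: [0.617, -0.2497, 0.0872]
tcp_rot: [2.331, 2.101, 0.002]
ft_force: [0.2, -0.8, -1.1]
grip_width: 0.124
```

```bash
python3 - <<'E'
from meas import *
from cell import r,grab_frame
s=r.get_state();print(s["time"],s["eef_pos"],s["ft_force"],s["grip_width"],plan(s,[.6157,-.2481,.0845],84.17),tool(s)[0][:,2])
g=grab_frame("side");pickle.dump((g,s),open("w6_side.pkl","wb"));cv2.imwrite("pics/w6_side.png",cv2.resize(g["pixels"][165:265,280:380,::-1],(600,600),interpolation=cv2.INTER_CUBIC))
g=grab_frame("top");pickle.dump((g,s),open("w6_top.pkl","wb"));cv2.imwrite("pics/w6_top.png",cv2.resize(g["pixels"][120:220,230:360,::-1],(780,600),interpolation=cv2.INTER_CUBIC))
E
```

```text
7.4 [ 0.61702596 -0.24969246  0.08716884] [ 0.17346314 -0.78953762 -1.05851447] 0.1236421947884272 ('shift mm', array([ 1.5, -1.5,  2.7]), 'heading', np.float64(84.05), 'turn', np.float64(-0.12)) [ 0.00356681 -0.00189046 -0.99999185]
```

View pics/w6_side.png

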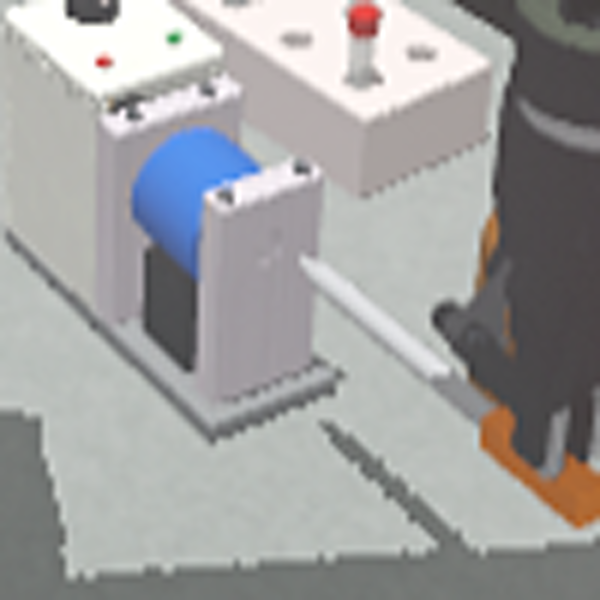

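View pics/w6_top.png

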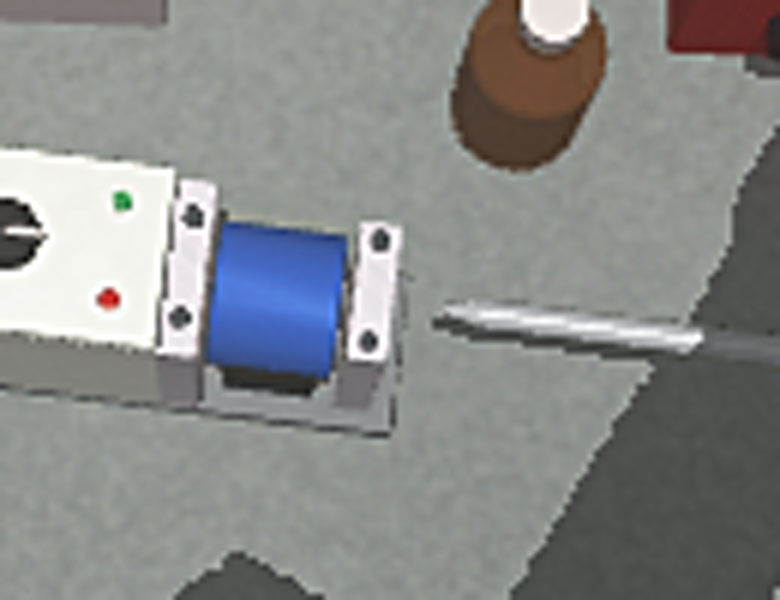

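```bash
python3 - <<'E'
from meas import *
a,s=pickle.load(open("w6_side.pkl","rb"));b,_=pickle.load(open("w6_top.pkl","rb"))
def tri(ua,ub):
    da=ray(a,[ua])[0];db=ray(b,[ub])[0];A=np.c_[da,-db];t=np.linalg.lstsq(A,b["xyz"]-a["xyz"],rcond=None)[0]
    x=a["xyz"]+t[0]*da;y=b["xyz"]+t[1]*db;return (x+y)/2,np.linalg.norm(x-y)
h=np.radians(84.57);u=np.array([np.cos(h),np.sin(h),0]);l=np.array([np.sin(h),-np.cos(h),0]);N=np.array([.6354,-.0410,0])
def fr(w): d=w-N;return (d@u*1000-42).round(1),(d@l*1000).round(1),(w[2]*1000).round(1)
w,e=tri((330.0,207.8),(302.3,172.2));print("nose",w,e*1000,fr(w))
# predicted nose px from kinematics for pitches
M,p=tool(s)
for th in (.03,.05):
    q=np.array([[.18*np.cos(th),-.001,-.019+.18*np.sin(th)]])@M.T+p;print(th,fr(q[0]),proj(a,q),proj(b,q))
# hole centre in side
im=a["pixels"][198:214,316:336].astype(int).sum(2);print(im)
for hz in (.095,):
    q=N-u*.008;q[2]=.095;print("hole pred side px",proj(a,q))
E
```

```text
nose [ 0.63355128 -0.06859781  0.10051496] 4.8116492574574545 (np.float64(-69.6), np.float64(0.8), np.float64(100.5))
0.03 (np.float64(-71.6), np.float64(2.0), np.float64(100.5)) [[329.91958072 208.20724565]] [[303.67945417 170.98814616]]
0.05 (np.float64(-71.7), np.float64(2.1), np.float64(96.9)) [[329.88478748 209.29486029]] [[303.61027516 171.30372031]]
[[585 492 351 758 670 665 596 522 530 457 466 473 473 476 478 475 473 498
  586 578]
 [651 664 575 611 532 529 463 464 469 469 472 475 471 476 476 476 473 498
  583 577]
 [561 578 541 469 470 470 474 472 475 472 472 478 473 476 477 474 470 514
  574 572]
 [505 472 475 475 475 473 476 472 478 474 473 477 473 476 476 476 468 528
  572 573]
 [508 477 480 478 475 477 476 472 477 473 473 477 473 476 473 473 468 527
  577 573]
 [504 476 481 478 475 477 474 475 474 457 452 475 472 477 472 474 468 550
  579 573]
 [501 476 479 477 474 476 476 477 473 457 451 472 471 475 472 473 467 557
  583 581]
 [500 476 478 475 475 475 476 477 476 465 469 476 471 474 471 474 466 553
  578 579]
 [499 477 480 475 475 476 469 470 475 478 502 471 472 472 466 471 465 552
  568 569]
 [499 475 478 475 475 475 469 464 477 487 502 472 472 472 550 469 454 559
  568 572]
 [499 474 478 474 474 476 474 502 517 474 480 470 472 473 642 631 584 601
  574 566]
 [490 474 477 473 474 472 475 490 494 468 474 470 473 470 554 646 659 670
  652 576]
 [486 476 477 474 472 472 474 472 469 468 478 468 472 469 467 586 649 678
  686 659]
 [483 474 476 471 471 474 474 474 468 468 477 468 474 472 467 490 587 640
  673 685]
 [482 476 475 470 469 475 476 475 471 469 476 469 476 473 471 460 472 571
  632 668]
 [481 477 474 470 474 473 472 473 470 469 478 469 477 469 471 470 471 500
  554 622]]
hole pred side px [[324.65842279 206.05221252]]
```

```bash
python3 - <<'E'
from meas import *
b,s=pickle.load(open("w6_top.pkl","rb"));M,p=tool(s)
h=np.radians(84.57);u=np.array([np.cos(h),np.sin(h),0]);l=np.array([np.sin(h),-np.cos(h),0]);N=np.array([.6354,-.0410,0])
fr=lambda w:[((w-N)@u*1000-42).round(1),((w-N)@l*1000).round(1)]
P=cloud(b)
for c in range(302,346,3):
    z=P[164:184,c,2];g=np.where(z>.075)[0]+164
    if len(g):
        w=plane(b,[[c,(g.min()+g.max())/2]],.102)[0];print(c,g.min(),g.max(),z[z>.075].mean().round(4),fr(w))
print(b["pixels"][166:180,300:312].astype(int).sum(2))
# bolts / plate in same frame
m=(abs(P[...,2]-.125)<.006);m[:,:286]=0;m[:,300:]=0;m[:150]=0;m[190:]=0
q=np.argwhere(m)[:,::-1];W=plane(b,q,.125);print("near plate top-cam",fr(W.mean(0)),cv2.minAreaRect(W[:,:2].astype(np.float32)))
# same with original frame
E
```

```text
305 171 172 0.1019 [np.float64(-74.8), np.float64(0.8)]
308 170 173 0.1036 [np.float64(-82.2), np.float64(1.8)]
311 170 178 0.2725 [np.float64(-90.2), np.float64(-3.5)]
314 170 174 0.1052 [np.float64(-97.0), np.float64(2.4)]
317 171 175 0.1045 [np.float64(-104.7), np.float64(0.9)]
320 171 175 0.1051 [np.float64(-112.0), np.float64(1.8)]
323 172 175 0.1057 [np.float64(-119.5), np.float64(1.5)]
326 172 176 0.1061 [np.float64(-127.0), np.float64(1.2)]
329 172 176 0.1057 [np.float64(-134.3), np.float64(2.1)]
332 173 177 0.1051 [np.float64(-142.0), np.float64(0.6)]
335 173 177 0.3055 [np.float64(-149.3), np.float64(1.5)]
338 173 177 0.1066 [np.float64(-156.7), np.float64(2.4)]
341 174 178 0.1058 [np.float64(-164.3), np.float64(0.9)]
344 174 178 0.1077 [np.float64(-171.7), np.float64(1.8)]
[[456 438 424 438 448 446 449 443 447 448 437 443]
 [449 434 421 429 445 440 434 434 427 432 425 442]
 [443 443 444 449 454 442 428 432 432 429 427 435]
 [437 442 447 460 457 440 434 424 429 426 420 419]
 [442 436 443 459 383 363 432 425 560 478 487 492]
 [457 445 454 467 583 632 613 592 577 569 580 555]
 [451 433 449 483 335 530 572 583 593 626 741 753]
 [443 445 224 204 208 201 213 349 504 532 532 543]
 [440 464 243 218 224 219 223 217 207 305 328 491]
 [430 452 457 462 470 249 228 233 224 218 207 203]
 [437 444 441 437 444 458 467 476 251 228 228 234]
 [423 433 433 436 431 426 431 447 457 462 461 467]
 [412 428 438 447 446 429 427 431 424 429 440 445]
 [422 430 435 439 434 433 439 438 426 432 438 449]]
near plate top-cam [np.float64(-40.7), np.float64(-0.4)] ((0.6351136565208435, -0.037023402750492096), (0.02120332047343254, 0.05672147497534752), 84.30501556396484)
```

apply_moves(
  rows=[
    [[-1, 0, -0.0038, 0.0064, 0], [-1, 0.014, 0, 0, 0], [-1, 0.014, 0, 0, 0], [-1, 0, 0, 0, 0], [-1, 0, 0, 0, 0]],
  ],
)

```text
time: 8.0
eef_pos: [0.615, -0.2341, 0.0814]
tcp_rot: [2.333, 2.104, -0.0]
ft_force: [-0.5, -1.4, -1.3]
grip_width: 0.129
```

```bash
cat > st.py <<'E'
from meas import *
from cell import r
h=np.radians(84.57);u=np.array([np.cos(h),np.sin(h),0]);l=np.array([np.sin(h),-np.cos(h),0]);N=np.array([.6354,-.0410,0])
def fr(w): d=np.asarray(w)-N;return (d@u*1000-42).round(1),(d@l*1000).round(1),(w[2]*1000).round(1)
def show():
    s=r.get_state();M,p=tool(s);F=np.array(s["ft_force"]);g=fr(p)
    print("t",s["time"],"tcp frame y,lat,z",g,"nose y",round(g[0]+180,1),"head",np.degrees(np.arctan2(M[1,0],M[0,0])).round(2),"F along,lat,z",(F@u).round(2),(F@l).round(2),F[2].round(2),"tq",np.array(s["wrist_torque"]).round(3),"w",round(s["grip_width"],3));return s
E
python3 - <<'E'
from st import *
from cell import grab_frame
s=show()
g=grab_frame("side");cv2.imwrite("pics/w7_side.png",cv2.resize(g["pixels"][165:265,280:380,::-1],(600,600),interpolation=cv2.INTER_CUBIC))
# predicted px
w=N-u*.008;w[2]=.095;print("hole",proj(g,w))
E
```

```text
t 8.0 tcp frame y,lat,z (np.float64(-236.2), np.float64(-2.1), np.float64(81.4)) nose y -56.2 head 84.1 F along,lat,z -1.42 -0.38 -1.3 tq [-0.053  0.001  0.044] w 0.129
hole [[324.65842279 206.05221252]]
```

View pics/w7_side.png

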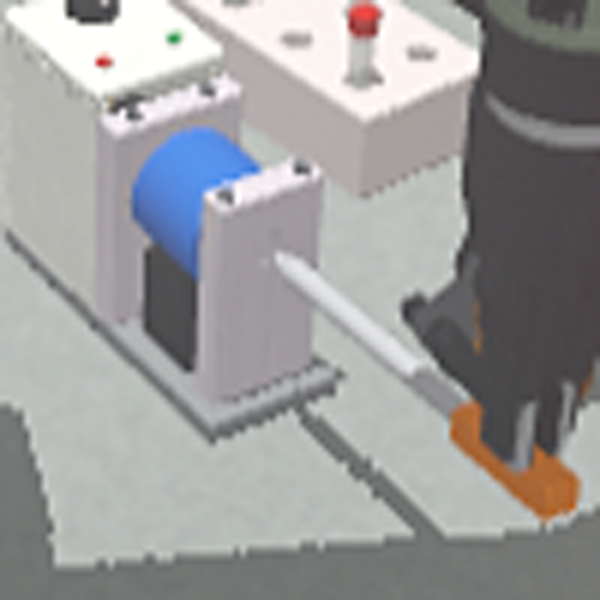

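apply_moves(
  rows=[
    [[-1, 0, 0, 0, 0], [-1, 0, 0, 0, 0], [-1, 0, 0, 0, 0]],
  ],
)

```text
time: 8.35
eef_pos: [0.6149, -0.2348, 0.0812]
tcp_rot: [-2.334, -2.103, 0.0]
ft_force: [-0.9, -0.3, -1.1]
grip_width: 0.122
```

```bash
python3 - <<'E'
from st import *
s=show();print(s["joint_velocities"].round(4))
E
```

```text
t 8.35 tcp frame y,lat,z (np.float64(-236.8), np.float64(-2.1), np.float64(81.2)) nose y -56.8 head 84.05 F along,lat,z -0.36 -0.85 -1.08 tq [-0.053  0.033 -0.002] w 0.122
[-0.0003 -0.0013  0.0002 -0.0009 -0.0005 -0.0004]
```

apply_moves(
  rows=[
    [[-1, 0, 0.0036, -0.004, 0], [-1, 0, 0, 0, 0], [-1, 0, 0, 0, 0]],
  ],
)

```text
time: 8.65
eef_pos: [0.6168, -0.2349, 0.0834]
tcp_rot: [2.333, 2.103, 0.0]
ft_force: [-0.6, 0.2, -0.6]
grip_width: 0.13
```

```bash
python3 - <<'E'
from st import *
s=show()
E
```

```text
t 8.65 tcp frame y,lat,z (np.float64(-236.8), np.float64(-0.1), np.float64(83.4)) nose y -56.8 head 84.06 F along,lat,z 0.12 -0.57 -0.56 tq [-0.024 -0.003  0.027] w 0.13
```

apply_moves(
  rows=[
    [[-1, 0.006, 0, 0, 0], [-1, 0.006, 0, 0, 0], [-1, 0.006, 0, 0, 0], [-1, 0.006, 0, 0, 0], [-1, 0, 0, 0, 0]],
  ],
)

```text
time: 9.15
eef_pos: [0.6179, -0.2222, 0.0833]
tcp_rot: [-2.333, -2.104, -0.0]
ft_force: [0.1, -0.5, -1.6]
grip_width: 0.128
```

```bash
python3 - <<'E'
from st import *
from cell import grab_frame
s=show()
g=grab_frame("side");cv2.imwrite("pics/w8_side.png",cv2.resize(g["pixels"][165:265,280:380,::-1],(600,600),interpolation=cv2.INTER_CUBIC))
E
```

```text
t 9.15 tcp frame y,lat,z (np.float64(-224.0), np.float64(-0.2), np.float64(83.3)) nose y -44.0 head 84.1 F along,lat,z -0.51 0.17 -1.6 tq [-0.021  0.047 -0.018] w 0.128
```

View pics/w8_side.png

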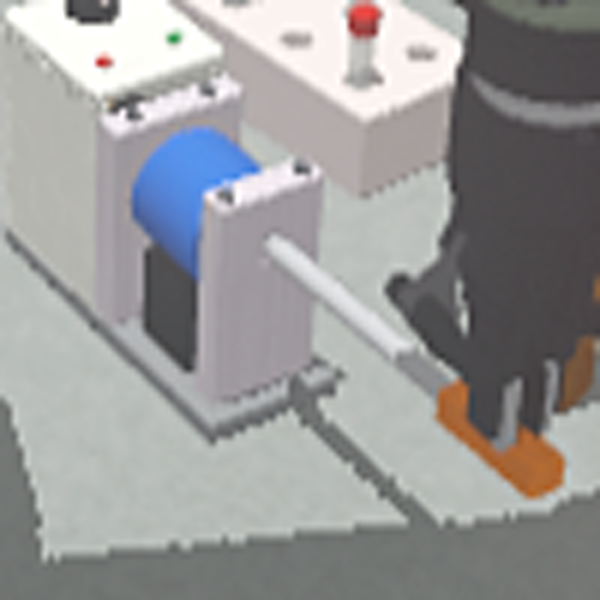

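apply_moves(
  rows=[
    [[-1, 0.005, 0, 0.0003, 0], [-1, 0.005, 0, 0.0003, 0], [-1, 0.005, 0, 0.0003, 0], [-1, 0.005, 0, 0.0003, 0], [-1, 0, 0, 0, 0]],
  ],
)

```text
time: 9.7
eef_pos: [0.6189, -0.2125, 0.0826]
tcp_rot: [-2.333, -2.104, -0.0]
ft_force: [-0.1, -0.3, -2.1]
grip_width: 0.128
```

```bash
python3 - <<'E'
from st import *
s=show()
E
```

```text
t 9.7 tcp frame y,lat,z (np.float64(-214.2), np.float64(-0.2), np.float64(82.6)) nose y -34.2 head 84.08 F along,lat,z -0.27 -0.09 -2.05 tq [-0.073 -0.009  0.069] w 0.128
```

apply_moves(
  rows=[
    [[-1, 0.005, 0, 0.0006, 0], [-1, 0.005, 0, 0.0006, 0], [-1, 0.005, 0, 0.0006, 0], [-1, 0.005, 0, 0.0006, 0], [-1, 0, 0, 0, 0], [-1, 0, 0, 0, 0]],
  ],
  squeeze=45,
)

```text
time: 10.3
eef_pos: [0.62, -0.2029, 0.0815]
tcp_rot: [2.333, 2.103, -0.0]
ft_force: [-0.1, -0.7, -1.1]
grip_width: 0.129
```

```bash
python3 - <<'E'
from st import *
s=show()
E
```

```text
t 10.3 tcp frame y,lat,z (np.float64(-204.6), np.float64(0.0), np.float64(81.5)) nose y -24.6 head 84.07 F along,lat,z -0.72 -0.03 -1.12 tq [-0.052  0.024 -0.055] w 0.129
```

Level the shaft by lowering the grip with the near hole as pivot.

apply_moves(
  rows=[
    [[-1, 0, 0, 0.002, 0], [-1, 0, 0, 0.002, 0], [-1, 0, 0, 0.002, 0], [-1, 0, 0, 0, 0]],
  ],
)

```text
time: 10.7
eef_pos: [0.6199, -0.203, 0.0783]
tcp_rot: [-2.334, -2.103, 0.0]
ft_force: [0.1, 0.2, -0.4]
grip_width: 0.124
```

```bash
python3 - <<'E'
from st import *
from cell import grab_frame
s=show()
f=grab_frame("wrist");print(pitch(f,s))
E
```

```text
t 10.7 tcp frame y,lat,z (np.float64(-204.7), np.float64(-0.1), np.float64(78.3)) nose y -24.7 head 84.05 F along,lat,z 0.23 0.11 -0.42 tq [-0.008  0.028 -0.05 ] w 0.124
[[ 7.80000e-03 -2.58330e+01]
 [ 9.30000e-03 -2.27122e+01]]
```

apply_moves(
  rows=[
    [[-1, 0, 0, 0.0024, 0], [-1, 0, 0, 0.0022, 0], [-1, 0, 0, 0, 0]],
  ],
)

```text
time: 11.05
eef_pos: [0.62, -0.2029, 0.076]
tcp_rot: [-2.334, -2.103, -0.0]
ft_force: [-0.1, -0.3, -1.0]
grip_width: 0.128
```

```bash
python3 - <<'E'
from st import *
from cell import grab_frame
s=show()
f=grab_frame("wrist");print(pitch(f,s));pickle.dump((f,s),open("w9.pkl","wb"))
g=grab_frame("side");pickle.dump((g,s),open("w9_side.pkl","wb"));cv2.imwrite("pics/w9_side.png",cv2.resize(g["pixels"][165:265,280:380,::-1],(600,600),interpolation=cv2.INTER_CUBIC))
E
```

```text
t 11.05 tcp frame y,lat,z (np.float64(-204.7), np.float64(-0.0), np.float64(76.0)) nose y -24.7 head 84.05 F along,lat,z -0.29 -0.05 -1.04 tq [-0.083 -0.006  0.031] w 0.128
[[-7.50000e-03 -2.59411e+01]
 [-3.10000e-03 -2.27853e+01]]
```

View pics/w9_side.png

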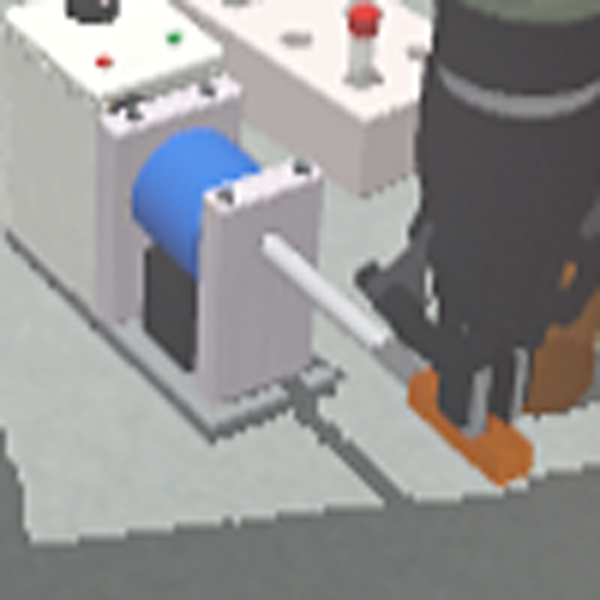

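apply_moves(
  rows=[
    [[-1, 0.006, -6e-05, 0, 0], [-1, 0.006, -6e-05, 0, 0], [-1, 0.006, -6e-05, 0, 0], [-1, 0.006, -6e-05, 0, 0], [-1, 0, 0, 0, 0]],
  ],
  squeeze=60,
)

```text
time: 11.65
eef_pos: [0.6212, -0.1902, 0.0762]
tcp_rot: [-2.333, -2.104, -0.001]
ft_force: [-0.1, 0.7, -0.5]
grip_width: 0.129
```

```bash
python3 - <<'E'
from st import *
s=show()
E
```

```text
t 11.65 tcp frame y,lat,z (np.float64(-191.9), np.float64(-0.0), np.float64(76.2)) nose y -11.9 head 84.1 F along,lat,z 0.64 -0.19 -0.48 tq [ 0.141 -0.028  0.012] w 0.129
```

apply_moves(
  rows=[
    [[-1, 0.006, -6e-05, 0, 0], [-1, 0.006, -6e-05, 0, 0], [-1, 0.006, -6e-05, 0, 0], [-1, 0.006, -6e-05, 0, 0], [-1, 0, 0, 0, 0]],
  ],
)

```text
time: 12.15
eef_pos: [0.6224, -0.179, 0.0763]
tcp_rot: [2.333, 2.103, -0.0]
ft_force: [0.1, -2.5, -0.6]
grip_width: 0.128
```

```bash
python3 - <<'E'
from st import *
s=show()
E
```

```text
t 12.15 tcp frame y,lat,z (np.float64(-180.6), np.float64(0.1), np.float64(76.3)) nose y -0.6 head 84.07 F along,lat,z -2.53 0.33 -0.62 tq [-0.413  0.032 -0.001] w 0.128
```

apply_moves(
  rows=[
    [[-1, 0.004, -4e-05, 0, 0], [-1, 0.004, -4e-05, 0, 0], [-1, 0.004, -4e-05, 0, 0], [-1, 0, 0, 0, 0]],
  ],
)

```text
time: 12.55
eef_pos: [0.6229, -0.1729, 0.0763]
tcp_rot: [2.333, 2.103, 0.0]
ft_force: [-0.2, -3.6, 0.5]
grip_width: 0.128
```

```bash
python3 - <<'E'
from st import *
from cell import grab_frame
s=show()
f=grab_frame("wrist");print(pitch(f,s));cv2.imwrite("pics/w10.png",f["pixels"][:,:,::-1])
g=grab_frame("side");cv2.imwrite("pics/w10_side.png",cv2.resize(g["pixels"][165:265,280:380,::-1],(600,600),interpolation=cv2.INTER_CUBIC))
E
```

```text
t 12.55 tcp frame y,lat,z (np.float64(-174.5), np.float64(0.1), np.float64(76.3)) nose y 5.5 head 84.07 F along,lat,z -3.6 0.19 0.55 tq [-0.663 -0.035  0.018] w 0.128
[[ 5.30000e-03 -2.61402e+01]
 [-1.80000e-03 -2.28191e+01]]
```

View pics/w10_side.png

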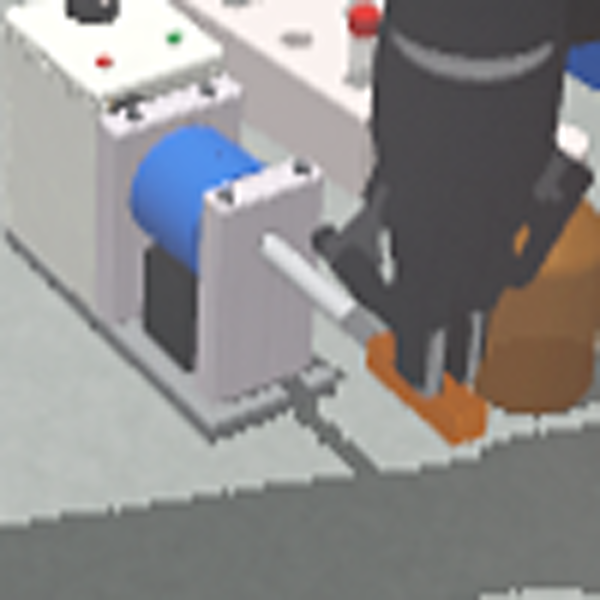

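View pics/w10.png

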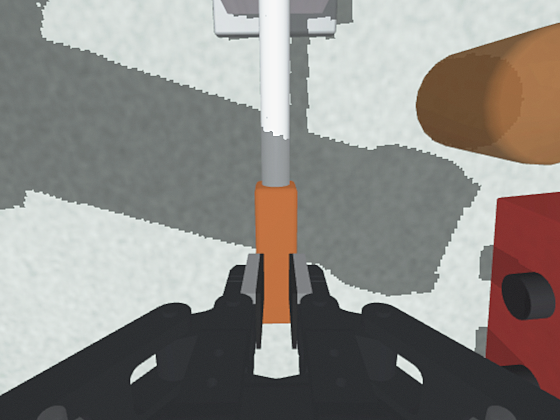

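apply_moves(
  rows=[
    [[-1, 0.004, -4e-05, 0, 0], [-1, 0.004, -4e-05, 0, 0], [-1, 0.004, -4e-05, 0, 0], [-1, 0.004, -4e-05, 0, 0], [-1, 0, 0, 0, 0]],
  ],
)

```text
time: 13.15
eef_pos: [0.6236, -0.1652, 0.0763]
tcp_rot: [2.333, 2.103, -0.001]
ft_force: [-0.3, -4.5, 0.9]
grip_width: 0.127
```

```bash
python3 - <<'E'
from st import *
s=show()
E
```

```text
t 13.15 tcp frame y,lat,z (np.float64(-166.7), np.float64(0.0), np.float64(76.3)) nose y 13.3 head 84.07 F along,lat,z -4.47 0.1 0.88 tq [-0.993  0.112 -0.026] w 0.127
```

apply_moves(
  rows=[
    [[-1, 0.004, -4e-05, 0.001, 0], [-1, 0.004, -4e-05, 0, 0], [-1, 0.004, -4e-05, 0, 0], [-1, 0.004, -4e-05, 0, 0], [-1, 0, 0, 0, 0]],
  ],
)

```text
time: 13.65
eef_pos: [0.6244, -0.1568, 0.0758]
tcp_rot: [-2.333, -2.104, -0.0]
ft_force: [-0.1, -4.7, 1.1]
grip_width: 0.127
```

```bash
python3 - <<'E'
from st import *
from cell import grab_frame
s=show()
g=grab_frame("side");cv2.imwrite("pics/w11_side.png",cv2.resize(g["pixels"][165:265,280:380,::-1],(600,600),interpolation=cv2.INTER_CUBIC))
E
```

```text
t 13.65 tcp frame y,lat,z (np.float64(-158.3), np.float64(0.0), np.float64(75.8)) nose y 21.7 head 84.08 F along,lat,z -4.69 0.36 1.15 tq [-0.835  0.089 -0.033] w 0.127
```

View pics/w11_side.png

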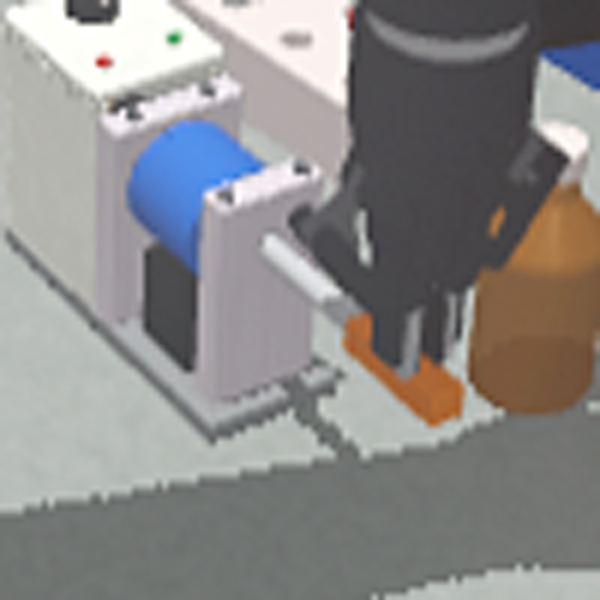

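apply_moves(
  rows=[
    [[-1, 0.004, -4e-05, 0, 0], [-1, 0.004, -4e-05, 0, 0], [-1, 0.004, -4e-05, 0, 0], [-1, 0, 0, 0, 0]],
  ],
)

```text
time: 14.1
eef_pos: [0.6249, -0.151, 0.0758]
tcp_rot: [2.333, 2.103, 0.0]
ft_force: [-0.9, -4.4, 0.6]
grip_width: 0.126
```

```bash
python3 - <<'E'
from st import *
s=show()
E
```

```text
t 14.1 tcp frame y,lat,z (np.float64(-152.5), np.float64(-0.0), np.float64(75.8)) nose y 27.5 head 84.07 F along,lat,z -4.46 -0.47 0.59 tq [-0.918  0.084  0.026] w 0.126
```

apply_moves(
  rows=[
    [[-1, 0.004, -4e-05, 0, 0], [-1, 0.004, -4e-05, 0, 0], [-1, 0.004, -4e-05, 0, 0], [-1, 0, 0, 0, 0]],
  ],
)

```text
time: 14.5
eef_pos: [0.6255, -0.1452, 0.0759]
tcp_rot: [2.333, 2.103, 0.0]
ft_force: [0.1, -4.2, 2.4]
grip_width: 0.128
```

```bash
python3 - <<'E'
from st import *
s=show()
E
```

```text
t 14.5 tcp frame y,lat,z (np.float64(-146.6), np.float64(0.0), np.float64(75.9)) nose y 33.4 head 84.07 F along,lat,z -4.17 0.52 2.36 tq [-1.028  0.013  0.048] w 0.128
```

apply_moves(
  rows=[
    [[-1, 0.004, -4e-05, 0, 0], [-1, 0.004, -4e-05, 0, 0], [-1, 0.004, -4e-05, 0, 0], [-1, 0, 0, 0, 0]],
  ],
)

```text
time: 14.9
eef_pos: [0.6261, -0.1393, 0.0759]
tcp_rot: [2.333, 2.103, -0.0]
ft_force: [0.3, -4.8, 1.4]
grip_width: 0.127
```

```bash
python3 - <<'E'
from st import *
s=show()
E
```

```text
t 14.9 tcp frame y,lat,z (np.float64(-140.8), np.float64(0.0), np.float64(75.9)) nose y 39.2 head 84.06 F along,lat,z -4.71 0.7 1.43 tq [-1.047  0.154  0.026] w 0.127
```

apply_moves(
  rows=[
    [[-1, 0.003, -3e-05, 0, 0], [-1, 0.003, -3e-05, 0, 0], [-1, 0.003, -3e-05, 0, 0], [-1, 0, 0, 0, 0]],
  ],
)

```text
time: 15.3
eef_pos: [0.6265, -0.1349, 0.0759]
tcp_rot: [2.333, 2.103, -0.0]
ft_force: [-0.9, -5.0, 2.8]
grip_width: 0.123
```

```bash
python3 - <<'E'
from st import *
s=show()
E
```

```text
t 15.3 tcp frame y,lat,z (np.float64(-136.3), np.float64(0.1), np.float64(75.9)) nose y 43.7 head 84.06 F along,lat,z -5.08 -0.45 2.76 tq [-1.071  0.063 -0.034] w 0.123
```

apply_moves(
  rows=[
    [[-1, 0.002, -2e-05, -0.0008, 0], [-1, 0.002, -2e-05, 0, 0], [-1, 0.002, -2e-05, 0, 0], [-1, 0, 0, 0, 0]],
  ],
)

```text
time: 15.7
eef_pos: [0.6267, -0.1314, 0.076]
tcp_rot: [-2.333, -2.103, -0.001]
ft_force: [0.3, -2.3, 1.2]
grip_width: 0.131
```

```bash
python3 - <<'E'
from st import *
s=show()
E
```

```text
t 15.7 tcp frame y,lat,z (np.float64(-132.8), np.float64(-0.1), np.float64(76.0)) nose y 47.2 head 84.07 F along,lat,z -2.23 0.5 1.21 tq [-0.699 -0.007 -0.044] w 0.131
```

apply_moves(
  rows=[
    [[-1, 0.002, -2e-05, -0.0004, 0], [-1, 0.002, -2e-05, 0, 0], [-1, 0.002, -2e-05, 0, 0], [-1, 0, 0, 0, 0]],
  ],
)

```text
time: 16.1
eef_pos: [0.6269, -0.1283, 0.0762]
tcp_rot: [-2.333, -2.103, -0.0]
ft_force: [-1.0, -1.7, 0.3]
grip_width: 0.129
```

```bash
python3 - <<'E'
from st import *
s=show()
E
```

```text
t 16.1 tcp frame y,lat,z (np.float64(-129.8), np.float64(-0.2), np.float64(76.2)) nose y 50.2 head 84.07 F along,lat,z -1.74 -0.8 0.26 tq [-0.428 -0.024 -0.047] w 0.129
```

apply_moves(
  rows=[
    [[-1, 0.002, 0, 0, 0], [-1, 0.002, 0, 0, 0], [-1, 0.002, 0, 0, 0], [-1, 0, 0, 0, 0]],
  ],
)

```text
time: 16.5
eef_pos: [0.6273, -0.1255, 0.0763]
tcp_rot: [-2.333, -2.103, -0.0]
ft_force: [-0.4, -2.0, 1.3]
grip_width: 0.125
```

```bash
python3 - <<'E'
from st import *
s=show()
E
```

```text
t 16.5 tcp frame y,lat,z (np.float64(-126.9), np.float64(-0.1), np.float64(76.3)) nose y 53.1 head 84.07 F along,lat,z -2.04 -0.2 1.31 tq [-0.492  0.049 -0.005] w 0.125
```

apply_moves(
  rows=[
    [[-1, 0.002, 0, 0, 0], [-1, 0.002, 0, 0, 0], [-1, 0.002, 0, 0, 0], [-1, 0, 0, 0, 0]],
  ],
)

```text
time: 16.9
eef_pos: [0.6276, -0.1226, 0.0763]
tcp_rot: [-2.333, -2.103, -0.0]
ft_force: [-0.4, -2.9, -1.0]
grip_width: 0.132
```

```bash
python3 - <<'E'
from st import *
s=show()
E
```

```text
t 16.9 tcp frame y,lat,z (np.float64(-124.0), np.float64(-0.1), np.float64(76.3)) nose y 56.0 head 84.07 F along,lat,z -2.94 -0.14 -0.95 tq [-0.512  0.106  0.021] w 0.132
```

apply_moves(
  rows=[
    [[-1, 0.0012, 0, 0, 0], [-1, 0.0012, 0, 0, 0], [-1, 0, 0, 0, 0]],
  ],
)

```text
time: 17.2
eef_pos: [0.6277, -0.1215, 0.0763]
tcp_rot: [-2.333, -2.103, -0.0]
ft_force: [-0.2, -1.4, 1.2]
grip_width: 0.128
```

```bash
python3 - <<'E'
from st import *
s=show()
E
```

```text
t 17.2 tcp frame y,lat,z (np.float64(-122.9), np.float64(-0.1), np.float64(76.3)) nose y 57.1 head 84.06 F along,lat,z -1.44 -0.04 1.19 tq [-0.551  0.046  0.022] w 0.128
```

No contact yet.

apply_moves(
  rows=[
    [[-1, 0.0015, 0, 0, 0], [-1, 0.0015, 0, 0, 0], [-1, 0, 0, 0, 0]],
  ],
)

```text
time: 17.5
eef_pos: [0.6279, -0.12, 0.0763]
tcp_rot: [-2.333, -2.103, -0.0]
ft_force: [0.5, -2.5, 0.3]
grip_width: 0.128
```

```bash
python3 - <<'E'
from st import *
s=show()
E
```

```text
t 17.5 tcp frame y,lat,z (np.float64(-121.3), np.float64(-0.0), np.float64(76.3)) nose y 58.7 head 84.07 F along,lat,z -2.41 0.73 0.29 tq [-0.536  0.062  0.053] w 0.128
```

apply_moves(
  rows=[
    [[-1, 0.0015, 0, 0, 0], [-1, 0.0015, 0, 0, 0], [-1, 0, 0, 0, 0]],
  ],
)

```text
time: 17.8
eef_pos: [0.628, -0.1185, 0.0763]
tcp_rot: [-2.333, -2.103, -0.0]
ft_force: [0.3, -2.8, 0.7]
grip_width: 0.127
```

```bash
python3 - <<'E'
from st import *
s=show()
E
```

```text
t 17.8 tcp frame y,lat,z (np.float64(-119.8), np.float64(-0.0), np.float64(76.3)) nose y 60.2 head 84.06 F along,lat,z -2.79 0.61 0.67 tq [-0.548  0.058 -0.014] w 0.127
```

apply_moves(
  rows=[
    [[-1, 0.0015, 0, 0, 0], [-1, 0.0015, 0, 0, 0], [-1, 0, 0, 0, 0]],
  ],
)

```text
time: 18.1
eef_pos: [0.6282, -0.117, 0.0763]
tcp_rot: [-2.333, -2.103, -0.0]
ft_force: [-1.9, -2.3, 0.9]
grip_width: 0.126
```

```bash
python3 - <<'E'
from st import *
s=show()
E
```

```text
t 18.1 tcp frame y,lat,z (np.float64(-118.3), np.float64(0.0), np.float64(76.3)) nose y 61.7 head 84.07 F along,lat,z -2.46 -1.67 0.89 tq [-0.582  0.076  0.012] w 0.126
```

apply_moves(
  rows=[
    [[-1, 0.0015, 0, 0, 0], [-1, 0.0015, 0, 0, 0], [-1, 0, 0, 0, 0]],
  ],
)

```text
time: 18.4
eef_pos: [0.6284, -0.1155, 0.0763]
tcp_rot: [-2.333, -2.103, -0.0]
ft_force: [0.3, -1.5, 0.8]
grip_width: 0.125
```

```bash
python3 - <<'E'
from st import *
s=show()
E
```

```text
t 18.4 tcp frame y,lat,z (np.float64(-116.8), np.float64(0.0), np.float64(76.3)) nose y 63.2 head 84.06 F along,lat,z -1.5 0.43 0.76 tq [-0.515  0.038  0.03 ] w 0.125
```

apply_moves(
  rows=[
    [[-1, 0.0015, 0, 0, 0], [-1, 0.0015, 0, 0, 0], [-1, 0, 0, 0, 0]],
  ],
)

```text
time: 18.7
eef_pos: [0.6284, -0.1144, 0.0763]
tcp_rot: [2.333, 2.103, -0.001]
ft_force: [0.4, -4.7, 0.2]
grip_width: 0.13
```

```bash
python3 - <<'E'
from st import *
s=show()
E
```

```text
t 18.7 tcp frame y,lat,z (np.float64(-115.7), np.float64(0.0), np.float64(76.3)) nose y 64.3 head 84.05 F along,lat,z -4.69 0.84 0.17 tq [-0.791  0.163  0.038] w 0.13
```

apply_moves(
  rows=[
    [[-1, 0.0014, 0, 0, 0], [-1, 0, 0, 0, 0]],
  ],
)

```text
time: 18.9
eef_pos: [0.6285, -0.1141, 0.0763]
tcp_rot: [2.333, 2.102, -0.002]
ft_force: [-0.8, -6.0, 0.0]
grip_width: 0.134
```

```bash
python3 - <<'E'
from st import *
s=show()
E
```

```text
t 18.9 tcp frame y,lat,z (np.float64(-115.5), np.float64(0.1), np.float64(76.3)) nose y 64.5 head 84.03 F along,lat,z -6.09 -0.22 0.01 tq [-1.059  0.243  0.044] w 0.134
```

apply_moves(
  rows=[
    [[-1, 0.0014, 0, 0, 0], [-1, 0.0014, 0, 0, 0], [-1, 0, 0, 0, 0]],
  ],
)

```text
time: 19.2
eef_pos: [0.6286, -0.1137, 0.0764]
tcp_rot: [2.333, 2.101, -0.004]
ft_force: [-1.2, -7.8, 0.3]
grip_width: 0.124
```

```bash
python3 - <<'E'
from st import *
s=show()
E
```

```text
t 19.2 tcp frame y,lat,z (np.float64(-115.0), np.float64(0.1), np.float64(76.4)) nose y 65.0 head 84.01 F along,lat,z -7.87 -0.49 0.33 tq [-1.521  0.227  0.024] w 0.124
```

apply_moves(
  rows=[
    [[-1, 0.0016, 0, 0, 0], [-1, 0.0016, 0, 0, 0], [-1, 0.0012, 0, 0, 0]],
  ],
)

```text
time: 19.5
eef_pos: [0.6288, -0.1131, 0.0765]
tcp_rot: [2.332, 2.098, -0.007]
ft_force: [-1.1, -11.5, 0.6]
grip_width: 0.131
```

```bash
python3 - <<'E'
from st import *
s=show()
E
```

```text
t 19.5 tcp frame y,lat,z (np.float64(-114.4), np.float64(0.2), np.float64(76.5)) nose y 65.6 head 83.96 F along,lat,z -11.59 -0.04 0.63 tq [-2.481  0.345  0.009] w 0.131
```

apply_moves(
  rows=[
    [[-1, 0, 0, 0, 0], [-1, 0, 0, 0, 0]],
  ],
)

```text
time: 19.7
eef_pos: [0.6287, -0.1131, 0.0764]
tcp_rot: [2.333, 2.098, -0.007]
ft_force: [-1.3, -10.3, -0.4]
grip_width: 0.127
```

```bash
python3 - <<'E'
from st import *
s=show()
E
```

```text
t 19.7 tcp frame y,lat,z (np.float64(-114.4), np.float64(0.2), np.float64(76.4)) nose y 65.6 head 83.95 F along,lat,z -10.41 -0.29 -0.38 tq [-2.205  0.343  0.071] w 0.127
```

apply_moves(
  rows=[
    [[-1, 0.0012, 0, 0, 0], [-1, 0, 0, 0, 0], [-1, 0, 0, 0, 0], [-1, 0, 0, 0, 0], [-1, 0, 0, 0, 0], [-1, 0, 0, 0, 0], [-1, 0, 0, 0, 0]],
  ],
)

```text
time: 20.4
eef_pos: [0.6288, -0.1129, 0.0765]
tcp_rot: [2.332, 2.098, -0.008]
ft_force: [-1.7, -11.3, 1.0]
grip_width: 0.129
```

```bash
python3 - <<'E'
from st import *
s=show()
from cell import grab_frame
f=grab_frame("wrist");cv2.imwrite("pics/w12.png",f["pixels"][:,:,::-1])
E
```

```text
t 20.4 tcp frame y,lat,z (np.float64(-114.2), np.float64(0.2), np.float64(76.5)) nose y 65.8 head 83.94 F along,lat,z -11.45 -0.66 1.01 tq [-2.533e+00  3.880e-01 -1.000e-03] w 0.129
```

View pics/w12.png

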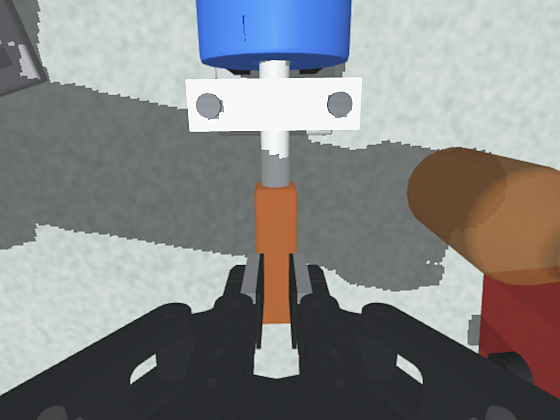

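apply_moves(
  rows=[
    [[-1, -0.003, 0, 0, 0], [-1, -0.003, 0, 0, 0], [0, 0, 0, 0, 0], [0, 0, 0, 0, 0], [0, 0, 0, 0, 0], [0, 0, 0, 0, 0]],
  ],
)

```text
time: 21.05
eef_pos: [0.6287, -0.1115, 0.0762]
tcp_rot: [-2.332, -2.104, -0.001]
ft_force: [-0.5, -0.1, 0.2]
grip_width: 0.499
```

```bash
python3 - <<'E'
from st import *
s=show()
from cell import grab_frame
f=grab_frame("wrist");cv2.imwrite("pics/w13.png",f["pixels"][:,:,::-1])
E
```

```text
t 21.05 tcp frame y,lat,z (np.float64(-112.8), np.float64(-0.0), np.float64(76.2)) nose y 67.2 head 84.1 F along,lat,z -0.12 -0.51 0.22 tq [-0.023  0.011  0.014] w 0.499
```

View pics/w13.png

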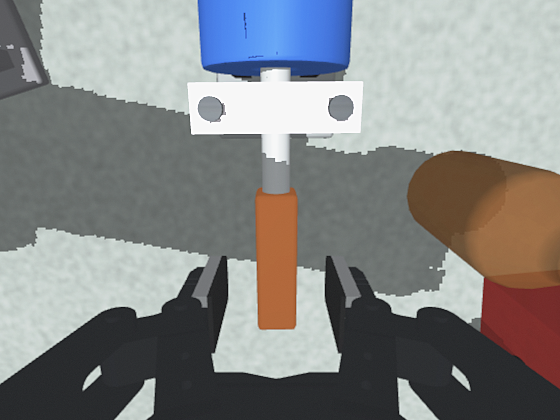

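apply_moves(
  rows=[
    [[0, 0, 0, -0.02, 0], [0, 0, 0, -0.04, 0], [0, 0, 0, -0.08, 0], [0, 0, 0, -0.08, 0], [0, 0, 0, -0.08, 0], [0, -0.06, 0, -0.03, 0], [0, -0.06, 0, 0, 0], [0, 0, 0, 0, 0], [0, 0, 0, 0, 0], [0, 0, 0, 0, 0]],
  ],
)

```text
time: 22.1
eef_pos: [0.6223, -0.1711, 0.2412]
tcp_rot: [-2.332, -2.103, -0.0]
ft_force: [1.4, 0.4, 0.6]
grip_width: 0.5
```

```bash
python3 - <<'E'
from st import *
from cell import grab_frame
s=show()
f=grab_frame("wrist");cv2.imwrite("pics/w14.png",f["pixels"][:,:,::-1]);pickle.dump((f,s),open("w14.pkl","wb"))
g=grab_frame("side");cv2.imwrite("pics/w14_side.png",cv2.resize(g["pixels"][150:270,260:400,::-1],(700,600),interpolation=cv2.INTER_CUBIC))
cv2.imwrite("pics/w14_sidefull.png",g["pixels"][:,:,::-1])
E
```

```text
t 22.1 tcp frame y,lat,z (np.float64(-172.8), np.float64(-0.8), np.float64(241.2)) nose y 7.2 head 84.09 F along,lat,z 0.54 1.34 0.63 tq [ 0.004 -0.027 -0.033] w 0.5
```

View pics/w14.png

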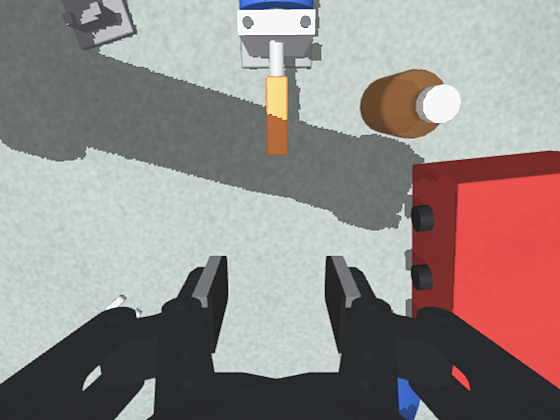

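View pics/w14_side.png

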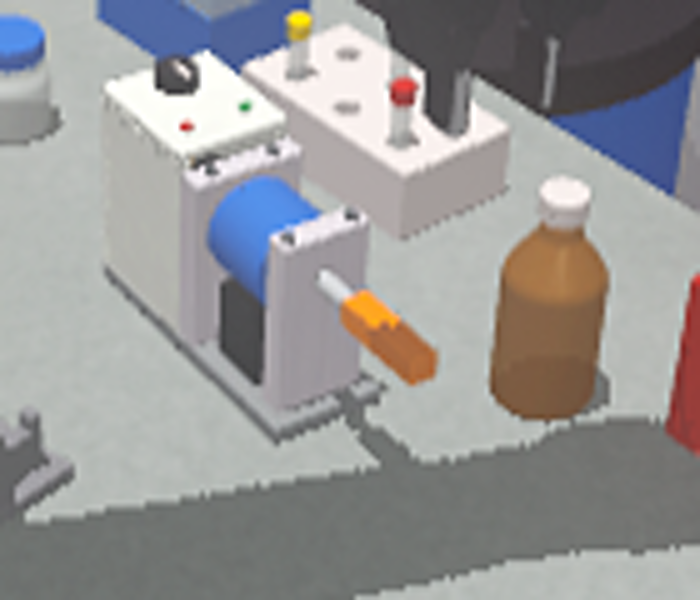

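View pics/w14_sidefull.png

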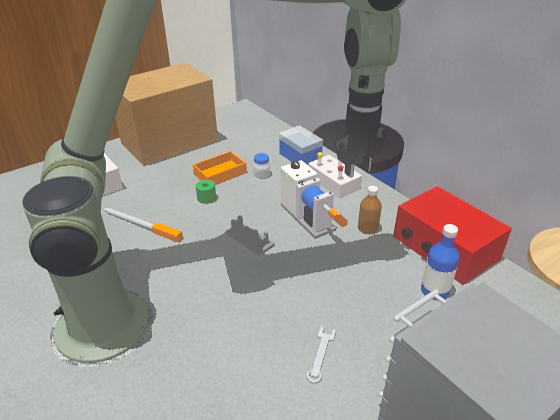

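```bash
python3 - <<'E'
from st import *
from cell import job
f,s=pickle.load(open("w14.pkl","rb"))
for v in (76,155.5):
    w=plane(f,[[276.5,v]],.104)[0];print(fr(w))
print(job.job_done())
E
```

```text
(np.float64(-77.4), np.float64(0.3), np.float64(104.0))
(np.float64(-141.9), np.float64(-0.2), np.float64(104.0))
the job is handed in; nothing more can be done
None
```

I threaded the shaft from the stand through the near plate, the blue roller and the far plate until its nose met the sprung stop. I then held it, let go, drew the arm clear and handed the job in at about 22 s.

**Stop and force:** contact came at about 64 mm in frame y. I pressed about 1.3–1.8 mm further and held for about 0.9 s. The wrist read 10.4–11.6 N along the axis. About 2 N of that was sliding friction, so the push on the stop itself was roughly 8–9.5 N. I only read the force at the end of each move; the highest reading was about 11.6 N, under the 20 N limit.

**Final checks:**
- **Shaft:** the handle runs from frame y −142 to −77 mm, level and within 0.3 mm of the axis. That puts the nose at about 63 mm, so the stop seems to have pushed the shaft back a millimetre or two on release.
- **Roller:** it is raised and carried on the shaft.
- **Bystanders:** nothing around the frame looked shifted in the last pictures; I did not measure their positions again.
- **Robot:** the gripper is open and touching nothing.

**What disagreed along the way:**
- **Tilt in the grip:** the shaft sagged 2–3° nose-down when lifted, so I levelled it using the near hole as a pivot.
- **Camera mismatch:** the side and top cameras disagreed by about 5 mm on the nose point. I relied on the wrist camera and the arm's own position there, plus the side view for height.
- **Friction:** it reached about 5 N while threading and fell to about 2 N after I raised the grip slightly.

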